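# Crank the bench screw lift up to the set ring

## Task

Put the loose crank on the square shaft on top of the small screw lift, feeling gently for the square until the crank drops fully home, and wind the platform with its jar up until its top is level with the top of the ring on the gauge rod (turning clockwise seen from above raises it), not past it. Then let go, leaving the crank on the shaft and the jar standing on the platform; do not press hard on the shaft end, strain the crank sideways or disturb the things around.

Things in the scene. Friction and masses are not known exactly. Their poses are not given: they have to be found in the camera images.
- crank: The loose steel crank, about 0.28 kg, standing upright on its hub, a dark block 30 x 30 mm and 34 mm high. A flat arm, 18 mm wide and 10 mm thick (24 to 34 mm above the hub's underside), runs from it along x to the knob. It balances 8 mm from the hub's axis towards the knob. Origin at the hub's underside on its axis, z up.
- crank_boss (a point): Centre of the boss to grip for fitting: 20 x 20 mm, 34 mm high, on top of the hub and on its axis, its flats parallel to the arm. This point is 51 mm above the hub's underside. x along the arm, z up.
- crank_knob (a point): Centre of the crank's upright round black knob, 22 mm diameter, 46 mm high, a freely spinning sleeve 60 mm from the hub's axis along x; it reaches from 38 to 84 mm above the hub's underside, this point is at 61 mm. A hand that keeps its own direction can carry the knob round in circles.
- crank_socket (a point): Centre of the mouth of the crank's square socket, at the hub's underside on its axis. The socket is 14 mm wide and 30 mm deep with a 2 mm chamfer, its sides parallel to the arm; x along the arm, z up.
- shaft_foot (a point): Foot of the lift's upright drive shaft, on the screw axis 168 mm above the bench, on a collar 28 mm wide. Above it: a 12 mm square, 14 mm high, whose corners then run out over 5 mm into a round 12 mm nose 9 mm long. The square's angle is not measured: rest the socket lightly on it and turn the crank until it drops; home, the hub stands on the collar. This frame is fixed to the lift, x to the platform's side.
- jack: The screw lift, fixed to the bench: base plate 220 x 160 mm, screw between two rods, white head block 50 x 90 mm, top at 165 mm. Origin on the screw axis at bench height, x towards the platform. Clockwise seen from above raises the platform 12 mm a turn; it takes 0.1 to 0.15 N m and the screw holds by itself. The crank has about 10 degrees of play either way.
- platform_top (a point): A point on the top face of the aluminium platform (110 x 100 mm, 8 mm thick) that the screw raises; in the lift's frame 90 mm from the screw axis along x and 35 mm off to the -y side, towards the gauge rod. 67 to 70 mm above the bench at the start.
- ring_top (a point): Centre of the top face of the black ring (28 mm diameter, 10 mm high) on the thin gauge rod beside the platform: the height that the platform's top has to reach, 90 to 106 mm above the bench. The ring is stiff on its rod.
- jar: Amber jar with a white cap, 54 mm diameter, 60 mm high, standing on the platform as the load; origin at the centre of its underside, z up along its axis.
- reagent: Amber reagent bottle, 72 mm diameter, 160 mm high, standing on the bench beyond the work; a bystander. Origin at the centre of its underside.
- beaker: White plastic beaker, 66 mm wide, 80 mm high, a bystander on the bench. Origin at the centre of its underside.
- meter: White bench meter with a blue panel, 140 x 160 x 90 mm, a bystander on the bench. Origin at the centre of its underside.
Mind the look-alikes: they are no part of the job. There is more than one size of the crank; the one meant has the size given above. What is shaped like the jar but blue is not meant.

How it is judged:
By the outcome, as a careful person would: the job done as asked, in the order asked, and still so for the second after the job is handed in, with the robot touching nothing.
It also fails if it takes over 72 s, if anything falls off the work surface, if the arm or the gripper's body presses on something with over 40 N, if the wrist force passes 120 N, or if a joint passes its speed limit or range.

## Robot

A 6-joint arm with a two-finger parallel gripper is mounted at the origin on the work surface. World frame = base frame: x ahead of the robot, y to its left, z up, the work surface at z = 0. Lengths are in m, angles in rad, forces in N, time in s.
With the tool pointing down it reaches from about 0.35 to 0.775 m from the base axis. Payload 7.3 kg.
Tool frame: the origin (TCP) lies at the centre of the arm's flange, where the gripper is bolted on; the fingertips stand 178 mm ahead of it and the grasp point (between the pads) lies 159 mm ahead of it; x points along the fingers, y is the direction in which the jaws open and shut, and the axes are right-handed (so a half turn about x gives the same grasp; the last joint's range is limited). The gripper opens to 92 mm and grips with 3 to 60 N. Pads are 19 mm wide; open, the fingers measure 130 mm over their backs; the gripper's body (75 mm by 190 mm) begins 47 mm behind the grasp point.
Start: joints at [1.011, 0.342, 1.524, -0, 1.275, -0.146], TCP at [0.211, 0.481, 0.405] pointing down, gripper open.
Joint ranges: [-2.53, 2.53], [-0.77, 2.02], [0.04, 2.7], [-1, 4.14], [0.28, 2.66], [-3.11, 3.11]. Speed limits (rad/s): [2.57, 2.57, 3.14, 3.14, 3.14, 3.14].

## Interface

Orientations are given as [roll, pitch, yaw] about the fixed x, y, z axes, in that order (R = Rz(yaw) Ry(pitch) Rx(roll)).
In Python, from cell import readout, cams, workorder gives the robot as it stands.
- The arm moves only by the shell command python3 -m inch 'ROWS' [FORCE]. ROWS is text: rows parted by semicolons, each of 5 numbers parted by spaces: the shift along the world's x, y, z in mm, then the turn about the world's z in rad, then the opening, from 0 (shut) to 1 (fully open). A call has 1 to 8 rows; each row shifts and turns the commanded pose from where the row before left it; what a row does not reach is not made up. A row lasts 1/12 s, in which the tool goes at most 41.7 mm and 7.16 degrees, less where a joint would pass 70% of its speed; a pose out of reach is approached as far as the arm can. A call is refused whole if a number of a shift passes 41.7 or a number of a turn 0.125, either way. A call with a gripper value outside its range is refused whole. The fingers move at their own pace and stop on an object; FORCE is the grip in N (left out, the last holds). Time passes only in rows, so rows that do not move let the fingers close. It gives the time, the measured TCP pose, the force and the opening at its end, in the units of the state.
- readout.observe(): the state, without advancing time (a new reading comes with each control period).
- cams.read_camera(name): name is "side" or "top"; returns a dict with "color" (384x512x3 uint8, red, green, blue), "fx", "fy", "cx", "cy" (pixels), "dist_coeffs" ([k1, k2, p1, p2, k3] as OpenCV has them; the pictures are not rectified), "world_to_cam" (4x4, takes a point from world to camera coordinates). Camera axes: x right, y down, z forward; pixel columns grow to the right and rows downward; lengths in m; the calibration is good to about 2 mm. A picture is of the moment at which its call begins. There is no depth.
- workorder.hand_in(): hands the job in, once; it reports no verdict.
The state is a dict: "time": time; "qpos": joint angles; "qvel": joint speeds; "joint_efforts": joint torques, N m; "tool_pos": TCP position; "tool_rot": TCP orientation; "contact_force": force on the tool from outside, world axes, zero at the start; "torque": the same for the moment, N m; "opening": finger opening in m.
Only numpy, scipy, OpenCV 4.12 (cv2) and the standard library are available. Lean on these libraries where they do the work, as an engineer would, in place of code of your own. Each camera call takes 0.05 s, during which the arm holds its last target.

## Working session

There is one attempt and no reset: what is moved stays moved. The work goes in short steps, Python scripts to look and compute and a shell command to move; the robot and the scene stay as the last step left them, time stands still between calls to the robot, and variables do not carry over. Pictures are saved under pics/ and viewed, and the job is handed in when it is done.

```bash
ls; mkdir -p pics
python3 - <<'E'
from cell import readout,cams
import cv2
print(readout.observe())
for n in("side","top"):
    d=cams.read_camera(n); cv2.imwrite(f"pics/{n}0.png",cv2.cvtColor(d["color"],cv2.COLOR_RGB2BGR))
    print(n,d["fx"],d["fy"],d["cx"],d["cy"],d["dist_coeffs"],d["world_to_cam"])
E
```

```text
pics
{'time': 0.0, 'qpos': array([ 1.01097962e+00,  3.42716105e-01,  1.52500155e+00, -9.62458133e-06,
        1.27536682e+00, -1.46007356e-01]), 'qvel': array([-0.0002191 , -0.00098893, -0.00067088,  0.00116246, -0.00045602,
       -0.00035169]), 'joint_efforts': array([ 6.95552262e-04, -4.31241846e+01, -2.44218099e+01,  7.20028114e-02,
        5.58709516e-02, -1.23802511e-04]), 'tool_pos': array([0.21101829, 0.48058518, 0.40405358]), 'tool_rot': array([-1.71063447,  1.56930448, -2.12444102]), 'contact_force': array([0.89702135, 0.34468778, 0.21543374]), 'torque': array([ 0.0616402 ,  0.00057446, -0.03055354]), 'opening': 0.09194745131604093}
side 383.9186311906273 383.9186311906273 255.73787504989787 189.4142762900962 [-0.04339922  0.          0.          0.          0.        ] [[ 0.99965644 -0.02141667 -0.01511067 -0.62385239]
 [-0.02590775 -0.71995473 -0.69353729  0.1030908 ]
 [ 0.00397426  0.6936905  -0.72026224  0.98024314]
 [ 0.          0.          0.          1.        ]]
top 481.29749117845387 481.29749117845387 249.39321707598467 192.14599060061158 [-0.16516091  0.          0.          0.          0.        ] [[-0.00701466 -0.9999698   0.00334698  0.02044742]
 [-0.99811016  0.0067972  -0.06107296  0.63329107]
 [ 0.06104836 -0.00376906 -0.99812769  1.41824565]
 [ 0.          0.          0.          1.        ]]
```

View pics/side0.png

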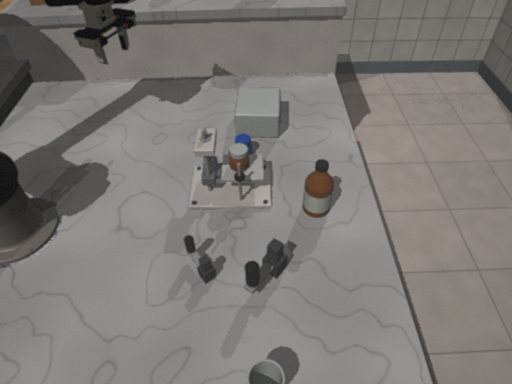

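View pics/top0.png

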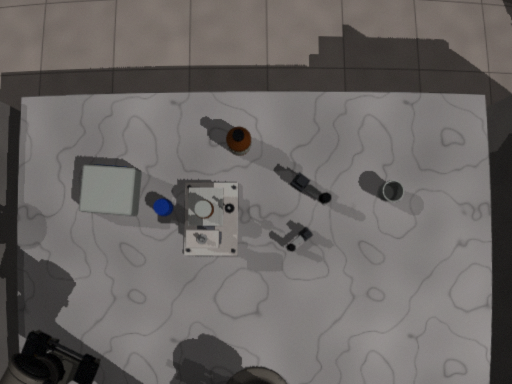

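Run:
```python
import cv2,numpy as np
t=cv2.imread("pics/top0.png");s=cv2.imread("pics/side0.png")
def g(a): return np.clip(255*(a/255.)**0.55,0,255).astype(np.uint8)
a=g(cv2.resize(t[160:265,260:350],None,fx=5,fy=5,interpolation=cv2.INTER_CUBIC))
b=g(cv2.resize(s[225:300,175:300],None,fx=6,fy=6,interpolation=cv2.INTER_CUBIC))
c=g(cv2.resize(t[175:265,140:250],None,fx=6,fy=6,interpolation=cv2.INTER_CUBIC))
d=g(cv2.resize(s[115:215,180:290],None,fx=6,fy=6,interpolation=cv2.INTER_CUBIC))
for n,i in zip("abcd",(a,b,c,d)): cv2.imwrite(f"pics/crop_{n}.png",i)
```

```text
(no output)
```

View pics/crop_a.png

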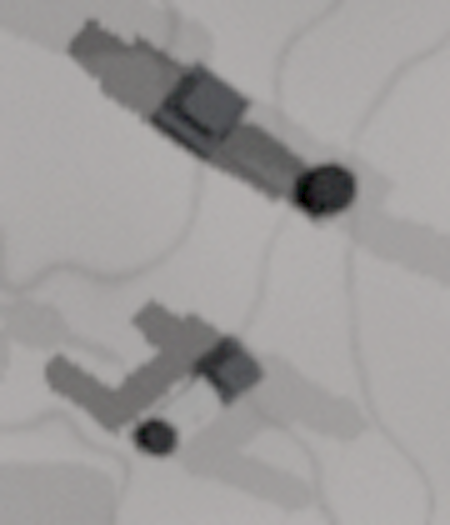

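View pics/crop_b.png

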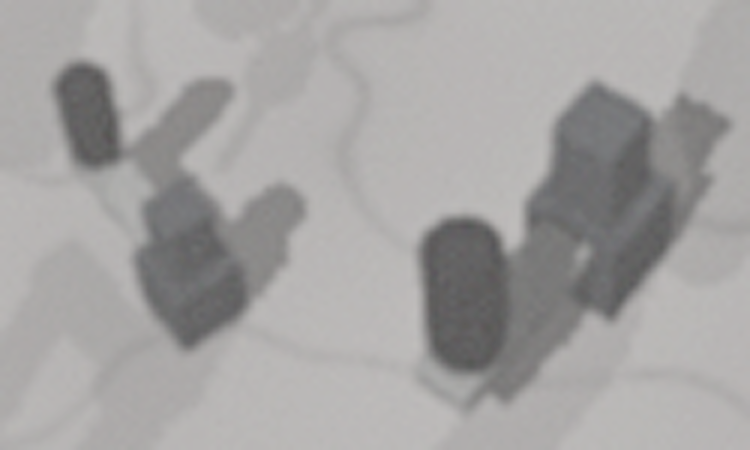

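View pics/crop_c.png

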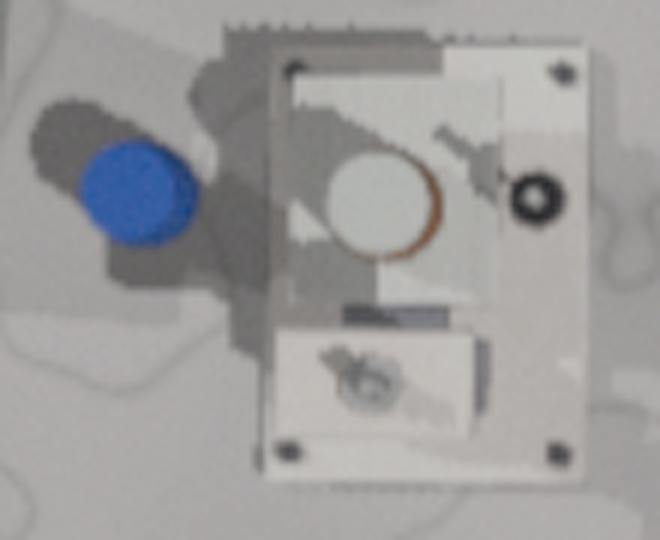

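View pics/crop_d.png

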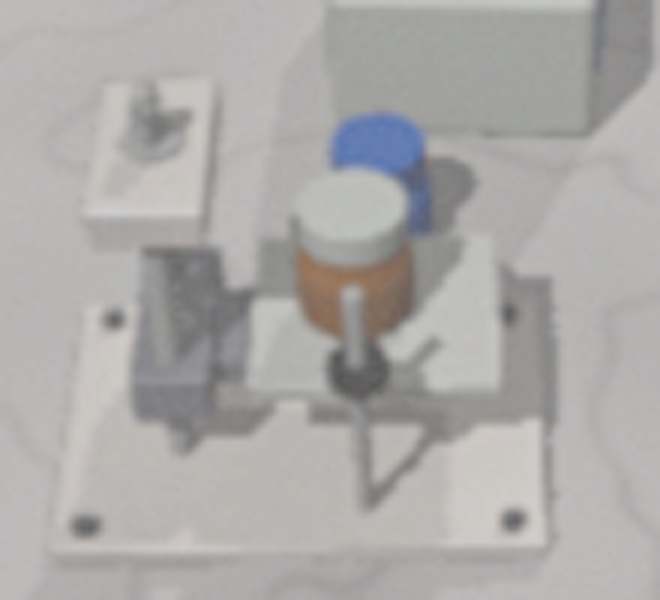

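Candidates: the crank could be the small one (top px boss 307,234; knob 291,247) or the large one (boss 302,181; knob 325,198). The jar could be amber with a white cap (204,209) or the blue one (163,207). By rough scale the small crank's arm is about 58 mm and the large one's about 80 mm, so the small one is meant. I'll measure it properly.

```bash
cat > h.py <<'E'
import cv2,numpy as np
from cell import readout,cams
def cam(n):
    d=cams.read_camera(n); d["n"]=n; return d
def ray(d,uv):
    K=np.array([[d["fx"],0,d["cx"]],[0,d["fy"],d["cy"]],[0,0,1]])
    p=cv2.undistortPoints(np.array([[uv]],float),K,np.array(d["dist_coeffs"]))[0,0]
    T=np.array(d["world_to_cam"]);R=T[:3,:3];c=-R.T@T[:3,3]
    v=R.T@np.array([p[0],p[1],1]);return c,v/np.linalg.norm(v)
def onz(d,uv,z):
    c,v=ray(d,uv);return c+v*(z-c[2])/v[2]
def two(d1,u1,d2,u2):
    c1,v1=ray(d1,u1);c2,v2=ray(d2,u2)
    A=np.stack([v1,-v2],1);s=np.linalg.lstsq(A,c2-c1,rcond=None)[0]
    p,q=c1+v1*s[0],c2+v2*s[1];return (p+q)/2,np.linalg.norm(p-q)
def proj(d,P):
    T=np.array(d["world_to_cam"]);K=np.array([[d["fx"],0,d["cx"]],[0,d["fy"],d["cy"]],[0,0,1]])
    r,_=cv2.Rodrigues(T[:3,:3]);return cv2.projectPoints(np.array([P],float),r,T[:3,3],K,np.array(d["dist_coeffs"]))[0][0,0]
def save(d,name,box=None,f=5):
    im=cv2.cvtColor(d["color"],cv2.COLOR_RGB2BGR)
    if box: x0,y0,x1,y1=box; im=im[y0:y1,x0:x1]
    if f!=1: im=cv2.resize(im,None,fx=f,fy=f,interpolation=cv2.INTER_CUBIC)
    im=(255*(im/255.)**0.55).astype(np.uint8)
    cv2.imwrite("pics/"+name+".png",im)
E
python3 - <<'E'
from h import *
t=cam("top");s=cam("side")
np.set_printoptions(precision=4,suppress=True)
def blob(d,box,lo,hi):
    x0,y0,x1,y1=box
    g=d["color"].max(2)[y0:y1,x0:x1]; m=((g>=lo)&(g<hi)).astype(np.uint8)
    n,l,st,c=cv2.connectedComponentsWithStats(m)
    for i in range(1,n):
        if st[i,4]>8:print(d["n"],lo,hi,st[i,4],c[i]+[x0,y0],st[i,:4]+[x0,y0,0,0])
print(t["color"].max(2)[228:254,284:316])
blob(t,(284,240,300,254),0,25)
blob(t,(296,222,316,244),0,60)
b=onz(t,(307,234),.068);k=onz(t,(291.2,247.4),.084);print(b,k,np.linalg.norm((b-k)[:2]))
b=onz(t,(302,180.6),.068*1.35);k=onz(t,(325.4,198),.084*1.35);print(b,k,np.linalg.norm((b-k)[:2]))
E
```

```text
[[121 119 120 120 113  87  66  64  61  59  58  59  59  59  57  60  61  59
   54  42  26  27  38  52  83 110 117 123 124 126 125 125]
 [121 122 121 121 121 110  92  82  63  58  61  59  59  58  60  59  59  54
   39  29  19  21  31  36  61  93 108 120 123 124 123 124]
 [120 120 122 120 120 119 109  88  65  60  60  59  59  59  58  56  50  39
   22  16  18  15  25  30  44  68  94 109 115 115 115 120]
 [113 119 119 119 117 111  90  68  58  61  58  60  57  58  55  43  31  22
   17  14  18  20  30  35  36  48  67  92 106 107 107 111]
 [110 119 119 115  99  90  65  59  60  59  59  61  58  57  44  27  15  18
   16  12  19  32  38  39  37  40  43  70  98 104 106 106]
 [113 119 110  91  65  62  62  57  58  60  59  60  59  55  40  17  18  18
   16  23  29  39  37  39  38  41  40  53  82 103 106 105]
 [114  99  89  67  59  59  60  58  58  61  58  57  59  60  45  26  22  19
   12  23  35  38  38  37  36  39  38  45  68  97 105 106]
 [107  70  60  59  60  60  57  59  59  60  59  64  74  79  59  57  66  35
   18  15  32  36  37  36  36  39  40  48  74  98 106 106]
 [ 89  64  59  61  60  57  58  58  6
[... 1903 characters left out ...]
02 101 101 102 104 106 113 121 121 121 122 121 122 124]
 [110 114 120 116 104 102  90  83  77  90 101 104 103 104 104 103 103 104
  103 105 104 104 106 104 107 111 114 116 120 121 124 123]
 [111 108 114 121 120 121 120 117 114 116 115 115 110 102 104 104 103 103
  103 106 104 103 104 106 106 106 107 108 113 116 119 123]
 [114 106 115 119 123 121 122 121 119 121 120 121 115 106 107 104 104 104
  104 105 107 104 103 107 106 106 107 106 107 110 115 116]]
top 0 25 32 [290.2812 246.7812] [287 244   7   6]
top 0 60 140 [303.3643 232.4357] [296 226  16  15]
[ 0.5085 -0.1489  0.068 ] [ 0.4713 -0.1014  0.084 ] 0.06030880431402442
[ 0.6609 -0.1337  0.0918] [ 0.6098 -0.1964  0.1134] 0.08095514774184497
```

Run:
```python
from h import *
def sv(d,name,box,f):
    x0,y0,x1,y1=box
    im=d["color"][y0:y1,x0:x1].astype(float); im=im/im.max() 
    im=(255*im**0.45).astype(np.uint8)
    im=cv2.resize(im,None,fx=f,fy=f,interpolation=cv2.INTER_NEAREST)[:,:,::-1].copy()
    for x in range(x0,x1,5): cv2.line(im,((x-x0)*f+f//2,0),((x-x0)*f+f//2,6 if x%10 else 14),(0,0,255),2);  
    for x in range(x0-x0%-10,x1,10): cv2.putText(im,str(x),((x-x0)*f,26),0,.45,(0,0,255),1)
    for y in range(y0-y0%-10,y1,10): cv2.putText(im,str(y),(0,(y-y0)*f+f//2+5),0,.45,(0,0,255),1); cv2.line(im,(30,(y-y0)*f+f//2),(40,(y-y0)*f+f//2),(0,0,255),2)
    cv2.imwrite("pics/"+name+".png",im)
t=cam("top");s=cam("side")
sv(t,"g_t_crank",(280,220,322,256),16)
sv(s,"g_s_crank",(180,230,222,286),10)
sv(t,"g_t_head",(180,224,226,262),16)
sv(s,"g_s_head",(190,122,222,162),14)
```

```text
(no output)
```

View pics/g_t_crank.png

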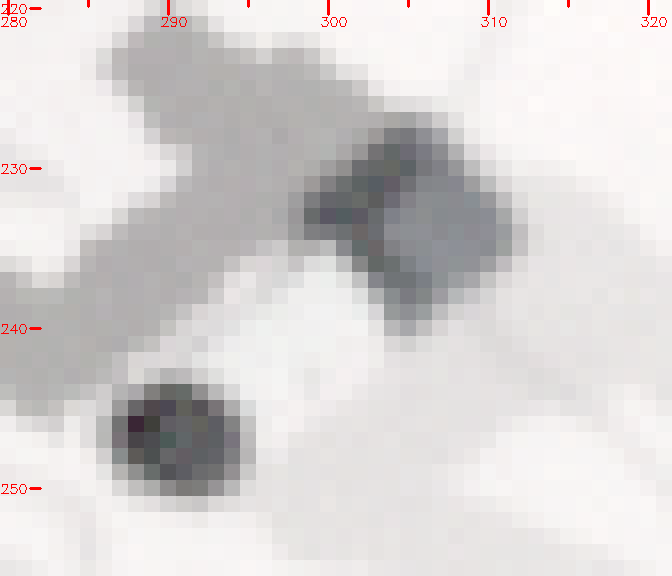

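View pics/g_s_crank.png

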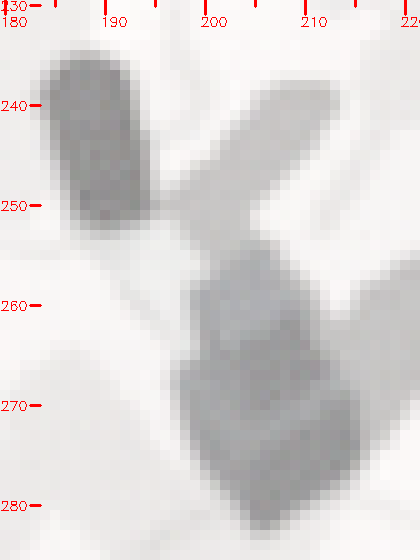

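View pics/g_t_head.png

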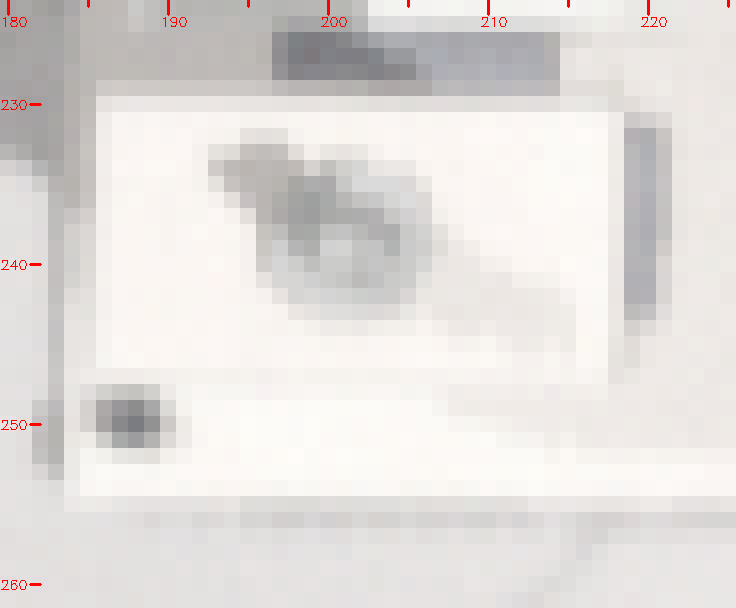

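View pics/g_s_head.png

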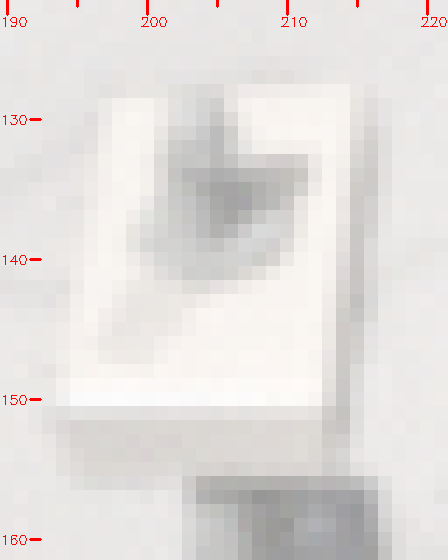

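Run:
```python
from h import *
np.set_printoptions(precision=4,suppress=True)
t=cam("top");s=cam("side")
print("boss",onz(t,(307.3,233.8),.068),onz(s,(204.6,259.4),.068),two(t,(307.3,233.8),s,(204.6,259.4)))
print("knob",onz(t,(290.8,247.),.084),onz(s,(187.7,238),.084),two(t,(290.8,247.),s,(187.7,238)))
print("collar",onz(t,(201.2,238.9),.168),onz(s,(205,137.7),.168))
print("head c",onz(t,(201.5,238.5),.165),onz(s,(204.8,139.5),.165))
# head corners top
for uv in [(185.2,229.7),(218,229.7),(218,247.3),(185.2,246.5)]: print(onz(t,uv,.165))
# base holes (top, z~0.01)
f=lambda a:(a[0]/6+140,a[1]/6+175)
for uv in [(293,70),(563,72),(289,452),(560,455)]: print("hole",onz(t,f(uv),.012))
g=lambda a:(a[0]/6+180,a[1]/6+115)
print("ring",onz(t,f((538,198)),.1), two(t,f((538,198)),s,g((358,358))))
print("jar",two(t,f((380,205)),s,g((352,205))))
print("rod top side",g((352,290)))
p=onz(t,(201.5,238.5),.165)
```

```text
boss [ 0.509  -0.1498  0.068 ] [ 0.5112 -0.151   0.068 ] (array([ 0.5099, -0.1499,  0.0661]), np.float64(0.0019471987820727627))
knob [ 0.4724 -0.1003  0.084 ] [ 0.4722 -0.1043  0.084 ] (array([ 0.4717, -0.1008,  0.0794]), np.float64(0.0009668363358354126))
collar [0.5002 0.1461 0.168 ] [0.5025 0.1433 0.168 ]
head c [0.5011 0.1456 0.165 ] [0.5019 0.1399 0.165 ]
[0.5248 0.1894 0.165 ]
[0.5244 0.1013 0.165 ]
[0.4774 0.1015 0.165 ]
[0.4799 0.1895 0.165 ]
hole [0.6516 0.1983 0.012 ]
hole [0.6497 0.0627 0.012 ]
hole [0.4606 0.2006 0.012 ]
hole [0.4585 0.0653 0.012 ]
ring [0.5842 0.0722 0.1   ] (array([0.5856, 0.0722, 0.1047]), np.float64(0.0030853595022911203))
jar (array([0.5828, 0.1441, 0.1268]), np.float64(0.00434524719685863))
rod top side (238.66666666666666, 163.33333333333334)
```

```bash
cat >> h.py <<'E'
from scipy.spatial.transform import Rotation as Ro
def st():
    o=readout.observe();R=Ro.from_euler("xyz",o["tool_rot"]).as_matrix()
    print("t%.2f"%o["time"],"pos",np.round(o["tool_pos"]*1000,1),"jaw",round(float(np.arctan2(R[1,1],R[0,1])),4),"x",np.round(R[:,0],3),"F",np.round(o["contact_force"],1),"T",np.round(o["torque"],2),"open",round(o["opening"]*1000,1),"q",np.round(o["qpos"],2))
    return o,R
E
python3 -c "
from h import *
st()"
```

```text
t0.40 pos [211.1 480.7 404.6] jaw 1.1571 x [-0. -0. -1.] F [ 0.1  0.8 -0.3] T [-0.04  0.01 -0.04] open 91.8 q [ 1.01  0.34  1.52 -0.    1.28 -0.15]
```

```bash
R='15 -31.5 0 -0.026 1'; python3 -m inch '15 -31.5 0 -0.026 1;15 -31.5 0 -0.026 1;15 -31.5 0 -0.026 1;15 -31.5 0 -0.026 1;15 -31.5 0 -0.026 1;15 -31.5 0 -0.026 1;15 -31.5 0 -0.026 1;15 -31.5 0 -0.026 1'; python3 -m inch '15 -31.5 0 -0.026 1;15 -31.5 0 -0.026 1;15 -31.5 0 -0.026 1;15 -31.5 0 -0.026 1;15 -31.5 0 -0.026 1;15 -31.5 0 -0.026 1;15 -31.5 0 -0.026 1;15 -31.5 0 -0.026 1'; python3 -m inch '15 -31.5 0 -0.026 1;15 -31.5 0 -0.026 1;15 -31.5 0 -0.026 1;0 0 0 -0.02 1;0 0 0 0 1'; python3 -c "
from h import *
st()"
```

```text
time: 1.07
tool_pos: [0.3313, 0.2271, 0.4049]
tool_rot: [1.091, 1.57, 0.468]
contact_force: [0.8, 0.5, -0.2]
opening: 0.092
time: 1.73
tool_pos: [0.4514, -0.0251, 0.4049]
tool_rot: [0.951, 1.57, 0.12]
contact_force: [0.0, 1.4, 0.0]
opening: 0.0918
time: 2.15
tool_pos: [0.4964, -0.1192, 0.4042]
tool_rot: [-2.794, 1.57, 2.558]
contact_force: [-0.6, 0.3, 0.8]
opening: 0.0916
t2.15 pos [ 496.4 -119.2  404.2] jaw 0.6394 x [-0.001  0.    -1.   ] F [-0.6  0.3  0.8] T [-0.05 -0.01 -0.  ] open 91.6 q [-0.39  0.32  1.56  0.    1.26 -1.03]
```

```bash
python3 -m inch '6.5 -15.4 0 0.004 1;6.5 -15.4 -10 0 1;0 0 -30 0 1;0 0 -30 0 1;0 0 -30 0 1;0 0 -20 0 1;0 0 0 0 1'
python3 - <<'E'
from h import *
st(); s=cam("side"); save(s,"s1",(140,170,290,300),5)
E
```

```text
time: 2.73
tool_pos: [0.5075, -0.1468, 0.281]
tool_rot: [-2.684, 1.562, 2.677]
contact_force: [-0.9, -0.0, -0.4]
opening: 0.0917
t2.73 pos [ 507.5 -146.8  281. ] jaw 0.6487 x [-0.008  0.004 -1.   ] F [-0.9 -0.  -0.4] T [-0.06 -0.08 -0.04] open 91.7 q [-0.43  0.48  1.68  0.    0.99 -1.08]
```

View pics/s1.png

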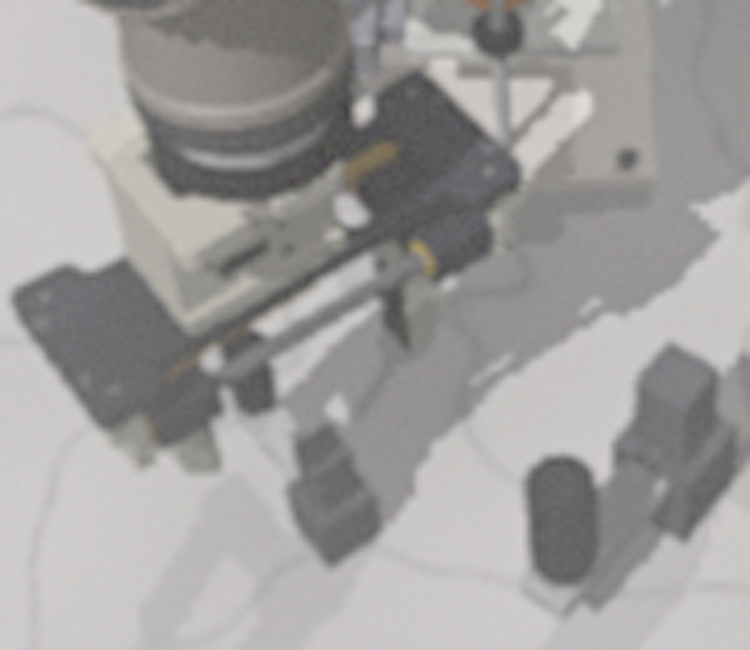

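The picture shows the open jaws straddling the small crank's boss, with the knob (side px ~188,245) clear between the fingers. I'll go down and grip.

```bash
python3 -m inch '0.5 -1 -20 0 1;0 0 -20 0 1;0 0 -17 0 1;0 0 0 0 1;0 0 0 0 1' 15; python3 -m inch '0 0 0 0 0.5;0 0 0 0 0.25;0 0 0 0 0.2;0 0 0 0 0.1;0 0 0 0 0;0 0 0 0 0' 15;  python3 -c "
from h import *
st()"
```

```text
time: 3.2
tool_pos: [0.5099, -0.1493, 0.229]
tool_rot: [0.644, 1.57, -0.279]
contact_force: [0.0, -0.3, -0.1]
opening: 0.092
time: 3.7
tool_pos: [0.5096, -0.1496, 0.228]
tool_rot: [0.652, 1.57, -0.272]
contact_force: [0.2, 0.4, 0.4]
opening: 0.0564
t3.70 pos [ 509.6 -149.6  228. ] jaw 0.647 x [ 0. -0. -1.] F [0.2 0.4 0.4] T [0.02 0.02 0.02] open 56.4 q [-0.43  0.56  1.72  0.    0.86 -1.08]
```

```bash
python3 -m inch '0 0 -6 0 0.4;0 0 -5 0 0.4;0 0 0 0 0.3'; python3 -m inch '0 0 0 0 0.1;0 0 0 0 0;0 0 0 0 0;0 0 0 0 0;0 0 0 0 0;0 0 0 0 0;0 0 0 0 0' 20;  python3 -c "
from h import *
st()"
```

```text
time: 3.95
tool_pos: [0.5091, -0.1494, 0.2154]
tool_rot: [-2.682, 1.568, 2.678]
contact_force: [-0.8, 0.7, -0.3]
opening: 0.0365
time: 4.53
tool_pos: [0.5095, -0.1495, 0.2166]
tool_rot: [-2.973, 1.571, 2.387]
contact_force: [-0.5, 0.0, -2.3]
opening: 0.0196
t4.53 pos [ 509.5 -149.5  216.6] jaw 0.647 x [-0.  0. -1.] F [-0.5  0.  -2.3] T [-0.15  0.04  0.03] open 19.6 q [-0.43  0.58  1.73  0.    0.83 -1.08]
```

```bash
python3 -m inch '0 0 5 0 0;0 0 20 0 0;0 0 30 0 0;0 0 35 0 0;0 0 35 0 0;0 0 35 0 0;0 0 35 0 0;0 0 25 0 0' 25; python3 -m inch '-1 20 5 0 0;-1 35 0 0 0;-1 35 0 0 0;-1 35 0 0 0;-1 35 0 0 0;-1 35 0 0 0;-1 35 0 0 0;-1 30 0 0 0'; python3 -m inch '0 20 0 0 0;0 0 0 0 0;0 0 0 0 0;0 0 0 0 0'
python3 - <<'E'
from h import *
st(); s=cam("side");t=cam("top"); save(s,"s2",(130,60,290,190),5);save(t,"t2",(140,170,260,280),5)
E
```

```text
time: 5.2
tool_pos: [0.5092, -0.1494, 0.4406]
tool_rot: [0.514, 1.567, -0.41]
contact_force: [0.9, 0.1, -1.9]
opening: 0.0193
time: 5.87
tool_pos: [0.5008, 0.1125, 0.4421]
tool_rot: [2.257, 1.57, 1.334]
contact_force: [0.7, -0.8, -2.9]
opening: 0.0194
time: 6.2
tool_pos: [0.5014, 0.13, 0.4418]
tool_rot: [-0.939, 1.57, -1.862]
contact_force: [0.5, -0.5, -3.0]
opening: 0.0197
t6.20 pos [501.4 130.  441.8] jaw 0.6472 x [-0.    -0.001 -1.   ] F [ 0.5 -0.5 -3. ] T [-0.14 -0.01 -0.02] open 19.7 q [ 0.11  0.3   1.48 -0.    1.36 -0.54]
```

View pics/s2.png

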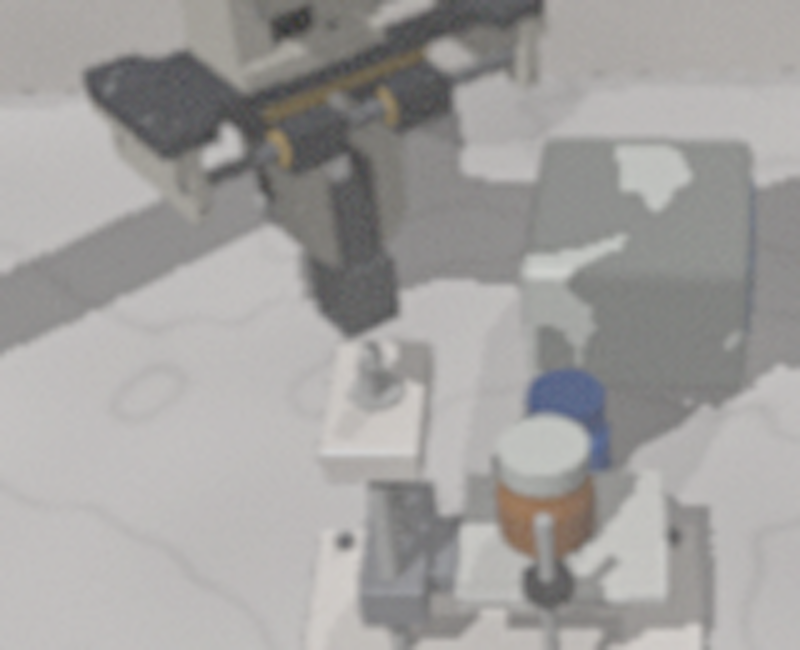

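View pics/t2.png

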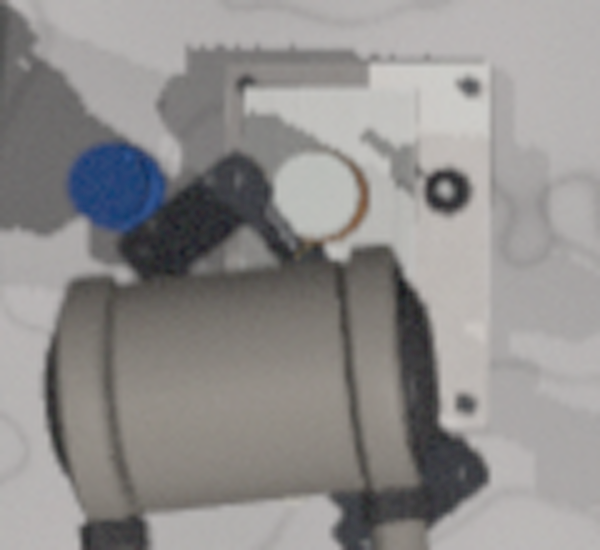

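Run:
```python
from h import *
o,R=st(); s=cam("side")
def sv(d,name,box,f,pts):
    x0,y0,x1,y1=box
    im=d["color"][y0:y1,x0:x1].astype(float); im=im/im.max(); im=(255*im**0.45).astype(np.uint8)
    im=cv2.resize(im,None,fx=f,fy=f,interpolation=cv2.INTER_NEAREST)[:,:,::-1].copy()
    for p in pts: cv2.circle(im,(int((p[0]-x0+.5)*f),int((p[1]-y0+.5)*f)),2,(0,0,255),-1)
    cv2.imwrite("pics/"+name+".png",im)
p=o["tool_pos"];a=0.647+np.pi/2
pts=[]
for sx in(-1,1):
  for sy in(-1,1):
    for z in (p[2]-.2166,p[2]-.2166+.034):
      P=[p[0]+.015*(sx*np.cos(a)-sy*np.sin(a)),p[1]+.015*(sx*np.sin(a)+sy*np.cos(a)),z]
      pts.append(proj(s,P))
for z in (.168,.196): pts.append(proj(s,[.501,.1455,z]))
for th in np.arange(0,6.3,.4): pts.append(proj(s,[.501+.014*np.cos(th),.1455+.014*np.sin(th),.168]))
sv(s,"s2p",(180,100,225,155),14,pts)
```

```text
t6.30 pos [501.6 129.4 441.8] jaw 0.6457 x [-0. -0. -1.] F [-0.4 -0.7 -2.5] T [-0.1 -0.  -0. ] open 19.9 q [ 0.1   0.3   1.48 -0.    1.36 -0.54]
```

View pics/s2p.png

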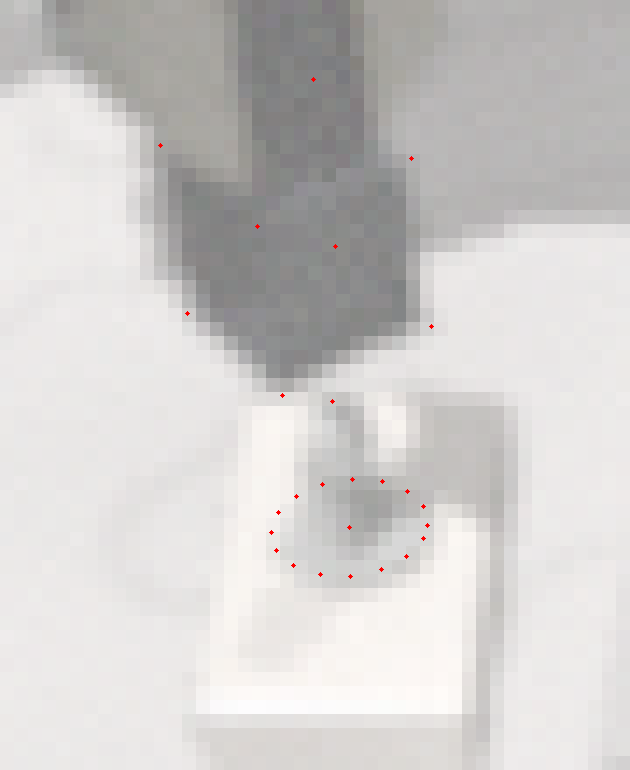

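Run:
```python
from h import *
st(); s=cam("side"); g=s["color"].mean(2).astype(int)
np.set_printoptions(linewidth=200)
print("cols",np.arange(188,216))
for r in range(110,147): print(r,g[r,188:216])
```

```text
t6.35 pos [501.7 129.4 441.8] jaw 0.6454 x [-0. -0. -1.] F [ 0.3  0.4 -2.5] T [-0.03 -0.01 -0.04] open 19.7 q [ 0.1   0.3   1.48 -0.    1.36 -0.54]
cols [188 189 190 191 192 193 194 195 196 197 198 199 200 201 202 203 204 205 206 207 208 209 210 211 212 213 214 215]
110 [144 124  91  67  64  69  72  69  68  56  45  38  41  42  44  39  39  39  48  68  79  86  88  87  86  86  84  87]
111 [140 122  93  62  54  57  64  67  67  58  45  38  42  39  41  41  42  45  52  59  70  80  83  87  86  86  86  87]
112 [146 134 109  73  49  42  50  60  67  57  45  40  44  41  43  43  49  55  53  49  56  77  85  85  86  86  85  86]
113 [146 131 103  73  50  40  44  49  51  50  46  44  43  51  48  49  49  49  48  45  48  74  86  87  85  84  84  81]
114 [144 123  94  73  53  38  37  42  44  44  43  45  48  53  51  49  46  45  47  42  51  68  80  84  83  86  82  84]
115 [147 125  98  76  55  43  40  42  44  40  42  47  46  50  45  44  44  47  41  46  46  66  80  83  83  83  83  84]
116 [152 142 116  86  60  40  43  42  39  42  44  45  46  43  46  43  44  45  42  41  46  63  78  84  88  92  96 104]
117 [15
[... 2832 characters left out ...]
9 138 139 143 144 142 145 152 159 163 162 155 144 132 119 113 111 109 113 120 134 150 160 163 166 157 125 101]
142 [144 138 136 136 139 136 134 150 164 163 154 146 144 141 137 129 129 136 143 152 158 162 163 164 165 153 121  97]
143 [146 146 139 141 136 137 141 153 164 160 150 144 141 143 143 146 154 157 162 162 164 164 163 164 164 153 115  97]
144 [149 146 147 146 144 145 145 156 162 154 147 143 144 143 145 156 162 164 163 163 162 163 163 165 164 149 110 100]
145 [147 148 147 146 149 148 152 160 160 153 141 144 143 145 152 160 162 164 163 162 163 162 164 166 165 143 108 108]
146 [149 148 148 148 147 147 152 159 155 148 145 144 145 153 159 164 163 163 165 165 164 165 166 166 167 147 108 112]
```

```bash
python3 -m inch '0.5 7.3 0 0 0;0 7.3 0 0 0;0 0 -10 0 0;0 0 -7 0 0;0 0 -5 0 0;0 0 0 0 0;0 0 0 0 0'
python3 - <<'E'
from h import *
st(); s=cam("side"); save(s,"s3",(180,100,230,150),12)
g=s["color"].mean(2).astype(int)
np.set_printoptions(linewidth=200)
print("cols",np.arange(190,216))
for r in range(118,145): print(r,g[r,190:216])
E
```

```text
time: 6.98
tool_pos: [0.5021, 0.1449, 0.4191]
tool_rot: [-2.009, 1.57, -2.933]
contact_force: [0.7, 0.7, -2.4]
opening: 0.0196
t6.98 pos [502.1 144.9 419.1] jaw 0.647 x [-0.001 -0.    -1.   ] F [ 0.7  0.7 -2.4] T [-0.07  0.02  0.01] open 19.6 q [ 0.13  0.33  1.51 -0.    1.31 -0.51]
cols [190 191 192 193 194 195 196 197 198 199 200 201 202 203 204 205 206 207 208 209 210 211 212 213 214 215]
118 [150 149 141 107  62  40  39  44  46  44  41  46  49  55  54  49  47  46  43  49  82 121 137 144 146 145]
119 [146 147 146 120  76  44  43  41  43  45  38  50  46  48  45  48  47  45  44  48  79 127 145 149 146 145]
120 [141 145 144 129  91  52  40  44  42  41  44  46  46  47  43  46  46  45  43  43  71 124 145 144 146 146]
121 [146 145 146 135 101  59  38  38  40  41  46  45  47  45  43  47  46  45  46  40  71 123 144 143 144 143]
122 [149 148 147 143 109  59  39  45  42  43  46  45  46  50  48  48  45  44  42  38  69 121 141 144 144 146]
123 [146 148 147 145 115  67  43  42  40  42  44  46  48  48  46  46  44  46  45  44  59 108 136 142 143 144]
124 [146 145 146 144 120  75  50  40  42  44  
[... 1563 characters left out ...]
 85 105 124 123 122 147 166 167 140 102]
139 [145 146 146 144 145 148 156 162 158 138 122 117 115 111 102  97 108 119 120 115 130 153 165 161 135 104]
140 [141 144 147 146 146 150 160 164 160 152 134 123 117 114 112 111 118 115 106 118 146 160 165 161 131 101]
141 [138 142 146 143 144 153 161 164 161 155 145 129 120 113 113 110 113 121 135 148 162 162 165 157 125 102]
142 [136 138 141 138 137 149 163 164 152 147 145 142 137 129 128 137 143 148 160 163 163 164 167 155 123  99]
143 [142 140 140 139 140 155 164 162 152 143 142 143 145 147 152 161 162 163 163 165 162 164 166 154 115  95]
144 [146 147 143 144 144 155 160 153 145 146 145 143 147 156 164 164 164 162 162 164 166 165 165 147 110 102]
```

View pics/s3.png

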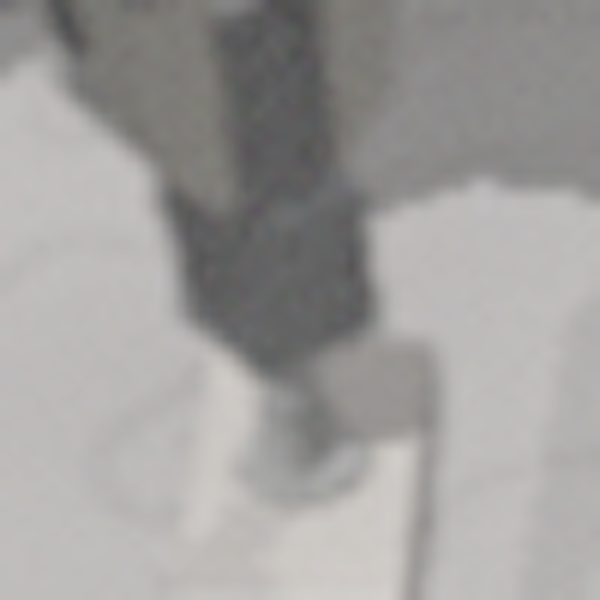

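The hub (underside centre about px 203,126) stands over the shaft (axis about px 203 at that height), within 1 mm or so. I'll lower it gently and watch the force.

```bash
python3 -m inch '0.3 -0.7 -3 0 0;0 0 -2 0 0;0 0 0 0 0'; python3 -m inch '0 0 -2 0 0;0 0 0 0 0';  python3 -c "
from h import *
st()"
```

```text
time: 7.28
tool_pos: [0.5023, 0.1442, 0.4144]
tool_rot: [-2.116, 1.57, -3.04]
contact_force: [0.1, 0.1, -2.1]
opening: 0.0197
time: 7.45
tool_pos: [0.5023, 0.1443, 0.4125]
tool_rot: [-2.266, 1.571, 3.094]
contact_force: [-0.2, 0.1, -2.4]
opening: 0.0199
t7.45 pos [502.3 144.3 412.5] jaw 0.6469 x [-0.  0. -1.] F [-0.2  0.1 -2.4] T [-0.08  0.03  0.01] open 19.9 q [ 0.13  0.33  1.52  0.    1.29 -0.51]
```

```bash
for i in 1; do python3 -m inch '0 0 -2 0 0;0 0 0 0 0'; python3 -m inch '0 0 -2 0 0;0 0 0 0 0'; done; python3 -c "
from h import *
st()"
```

```text
time: 7.62
tool_pos: [0.5023, 0.1443, 0.4104]
tool_rot: [-2.169, 1.571, -3.093]
contact_force: [-0.9, 0.7, -3.7]
opening: 0.02
time: 7.78
tool_pos: [0.5023, 0.1443, 0.4084]
tool_rot: [-2.091, 1.57, -3.014]
contact_force: [-0.3, 0.8, -2.7]
opening: 0.0199
t7.78 pos [502.3 144.3 408.4] jaw 0.647 x [-0. -0. -1.] F [-0.3  0.8 -2.7] T [-0.09  0.02  0.  ] open 19.9 q [ 0.13  0.33  1.52  0.    1.28 -0.51]
```

Already 4 mm below the nose top with no contact, so the nose is in the mouth.

```bash
python3 -m inch '0 0 -1.5 0 0;0 0 0 0 0'; python3 -m inch '0 0 -1.5 0 0;0 0 0 0 0'; python3 -m inch '0 0 -1.5 0 0;0 0 0 0 0'; python3 -c "
from h import *
st()"
```

```text
time: 7.95
tool_pos: [0.5023, 0.1443, 0.407]
tool_rot: [-2.106, 1.571, -3.03]
contact_force: [-0.2, 0.3, -3.0]
opening: 0.0198
time: 8.12
tool_pos: [0.5023, 0.1443, 0.4055]
tool_rot: [-2.242, 1.57, 3.118]
contact_force: [-1.0, -1.1, -3.9]
opening: 0.0196
time: 8.28
tool_pos: [0.5023, 0.1443, 0.404]
tool_rot: [-2.133, 1.57, -3.057]
contact_force: [-0.5, -0.2, -2.2]
opening: 0.0197
t8.28 pos [502.3 144.3 404. ] jaw 0.647 x [-0. -0. -1.] F [-0.5 -0.2 -2.2] T [-0.04 -0.02 -0.02] open 19.7 q [ 0.13  0.34  1.53  0.    1.27 -0.51]
```

```bash
python3 -m inch '0 0 -1 0 0;0 0 0 0 0'; python3 -m inch '0 0 -1 0 0;0 0 0 0 0'; python3 -m inch '0 0 -1 0 0;0 0 0 0 0'; python3 -c "
from h import *
st()"
```

```text
time: 8.45
tool_pos: [0.5023, 0.1443, 0.4031]
tool_rot: [-2.314, 1.571, 3.045]
contact_force: [-0.3, 0.0, -3.3]
opening: 0.0199
time: 8.62
tool_pos: [0.5023, 0.1443, 0.4021]
tool_rot: [-2.498, 1.571, 2.861]
contact_force: [0.0, 0.1, -2.1]
opening: 0.0197
time: 8.78
tool_pos: [0.5023, 0.1443, 0.4011]
tool_rot: [-2.987, 1.571, 2.372]
contact_force: [0.2, 0.0, -2.3]
opening: 0.0197
t8.78 pos [502.3 144.3 401.1] jaw 0.647 x [-0.  0. -1.] F [ 0.2  0.  -2.3] T [ 0.03 -0.02 -0.03] open 19.7 q [ 0.13  0.34  1.54  0.    1.26 -0.51]
```

```bash
python3 -m inch '0 0 -1 0 0;0 0 0 0 0'; python3 -m inch '0 0 -1 0 0;0 0 0 0 0'; python3 -m inch '0 0 -1 0 0;0 0 0 0 0'; python3 -c "
from h import *
st()"
```

```text
time: 8.95
tool_pos: [0.5023, 0.1444, 0.4001]
tool_rot: [-3.021, 1.571, 2.338]
contact_force: [-0.7, 0.4, -1.8]
opening: 0.0196
time: 9.12
tool_pos: [0.5023, 0.1444, 0.3991]
tool_rot: [3.016, 1.57, 2.092]
contact_force: [-0.8, 0.9, -2.2]
opening: 0.0196
time: 9.28
tool_pos: [0.5023, 0.1444, 0.3981]
tool_rot: [3.072, 1.57, 2.148]
contact_force: [-0.6, 1.9, -2.5]
opening: 0.0199
t9.28 pos [502.3 144.4 398.1] jaw 0.6471 x [-0.  0. -1.] F [-0.6  1.9 -2.5] T [ 0.31  0.17 -0.03] open 19.9 q [ 0.13  0.34  1.54  0.    1.26 -0.51]
```

```bash
python3 -m inch '-0.4 0.7 0 0 0;0 0 0 0 0';python3 -m inch '0 0 -1 0 0;0 0 0 0 0'; python3 -c "
from h import *
st()"
```

```text
time: 9.45
tool_pos: [0.502, 0.1449, 0.3982]
tool_rot: [-0.153, 1.57, -1.077]
contact_force: [-0.8, -0.2, -3.3]
opening: 0.0195
time: 9.62
tool_pos: [0.502, 0.1449, 0.3971]
tool_rot: [-0.284, 1.571, -1.208]
contact_force: [0.2, 0.3, -2.2]
opening: 0.02
t9.62 pos [502.  144.9 397.1] jaw 0.647 x [ 0. -0. -1.] F [ 0.2  0.3 -2.2] T [-0.09 -0.03  0.01] open 20.0 q [ 0.13  0.34  1.54 -0.    1.25 -0.51]
```

```bash
python3 -m inch '0 0 -1 0 0;0 0 0 0 0'; python3 -c "
from h import *
st()"
```

```text
time: 9.78
tool_pos: [0.502, 0.1449, 0.3961]
tool_rot: [-0.629, 1.571, -1.553]
contact_force: [1.0, 1.0, -3.5]
opening: 0.0199
t9.78 pos [502.  144.9 396.1] jaw 0.6469 x [ 0. -0. -1.] F [ 1.   1.  -3.5] T [-0.03 -0.05  0.02] open 19.9 q [ 0.13  0.34  1.55 -0.    1.25 -0.51]
```

```bash
python3 -m inch '0 0 -1 0 0;0 0 0 0 0'; python3 -m inch '0 0 -1 0 0;0 0 0 0 0'; python3 -c "
from h import *
st(); s=cam('side'); save(s,'s4',(180,90,240,150),10)"
```

```text
time: 9.95
tool_pos: [0.502, 0.145, 0.3951]
tool_rot: [-1.819, 1.571, -2.742]
contact_force: [0.7, 0.9, -2.6]
opening: 0.0199
time: 10.12
tool_pos: [0.502, 0.145, 0.394]
tool_rot: [-2.192, 1.571, -3.116]
contact_force: [-0.2, 0.1, -3.0]
opening: 0.0199
t10.12 pos [502. 145. 394.] jaw 0.647 x [-0. -0. -1.] F [-0.2  0.1 -3. ] T [-0.03 -0.09  0.01] open 19.9 q [ 0.13  0.35  1.55  0.    1.25 -0.51]
```

View pics/s4.png

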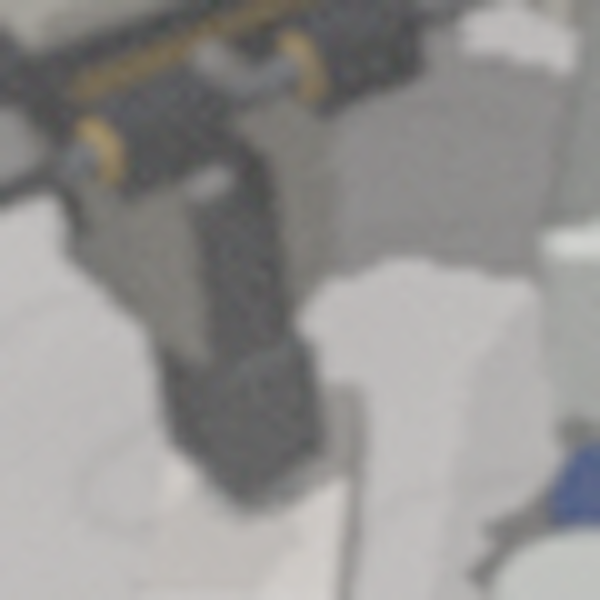

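```bash
python3 -m inch '0 0 -1.5 0 0;0 0 0 0 0'; python3 -m inch '0 0 -1.5 0 0;0 0 0 0 0'; python3 -m inch '0 0 -1.5 0 0;0 0 0 0 0';python3 -c "
from h import *
st()"
```

```text
time: 10.33
tool_pos: [0.5019, 0.145, 0.3925]
tool_rot: [-2.181, 1.571, -3.105]
contact_force: [0.3, 0.8, -2.9]
opening: 0.0199
time: 10.5
tool_pos: [0.502, 0.145, 0.391]
tool_rot: [-2.359, 1.571, 3.0]
contact_force: [0.6, 0.3, -3.6]
opening: 0.0199
time: 10.67
tool_pos: [0.502, 0.145, 0.3895]
tool_rot: [-2.615, 1.571, 2.745]
contact_force: [0.0, -0.7, -3.2]
opening: 0.0198
t10.67 pos [502.  145.  389.5] jaw 0.6469 x [-0.  0. -1.] F [ 0.  -0.7 -3.2] T [ 0.04 -0.12 -0.03] open 19.8 q [ 0.13  0.35  1.56  0.    1.24 -0.51]
```

```bash
python3 -m inch '0 0 -1.5 0 0;0 0 0 0 0'; python3 -m inch '0 0 -1.2 0 0;0 0 0 0 0'; python3 -m inch '0 0 -0.8 0 0;0 0 0 0 0';python3 -m inch '0 0 -0.7 0 0;0 0 0 0 0';python3 -c "
from h import *
st()"
```

```text
time: 10.83
tool_pos: [0.502, 0.145, 0.388]
tool_rot: [-2.473, 1.571, 2.886]
contact_force: [0.4, 1.0, -2.6]
opening: 0.0199
time: 11.0
tool_pos: [0.502, 0.145, 0.3869]
tool_rot: [-2.562, 1.571, 2.797]
contact_force: [1.1, -0.3, -3.4]
opening: 0.0201
time: 11.17
tool_pos: [0.502, 0.145, 0.3861]
tool_rot: [2.624, 1.571, 1.7]
contact_force: [0.4, 0.3, -2.7]
opening: 0.0199
time: 11.33
tool_pos: [0.502, 0.145, 0.3854]
tool_rot: [2.626, 1.571, 1.702]
contact_force: [1.2, 0.5, -3.5]
opening: 0.0199
t11.33 pos [502.  145.  385.4] jaw 0.647 x [-0.  0. -1.] F [ 1.2  0.5 -3.5] T [-0.02 -0.05 -0.  ] open 19.9 q [ 0.13  0.35  1.56  0.    1.23 -0.51]
```

```bash
python3 -m inch '0 0 -0.7 0 0;0 0 0 0 0'; python3 -m inch '0 0 -0.7 0 0;0 0 0 0 0'; python3 -c "
from h import *
st(); s=cam('side'); save(s,'s5',(180,90,240,150),10)"
```

```text
time: 11.5
tool_pos: [0.502, 0.145, 0.3847]
tool_rot: [2.009, 1.571, 1.086]
contact_force: [0.4, 0.2, -2.5]
opening: 0.0198
time: 11.67
tool_pos: [0.5019, 0.145, 0.3846]
tool_rot: [1.073, 1.57, 0.149]
contact_force: [-0.9, 0.0, 1.7]
opening: 0.0199
t11.67 pos [501.9 145.  384.6] jaw 0.647 x [ 0.001  0.    -1.   ] F [-0.9  0.   1.7] T [-0.14  0.2   0.03] open 19.9 q [ 0.13  0.35  1.56  0.    1.22 -0.51]
```

View pics/s5.png

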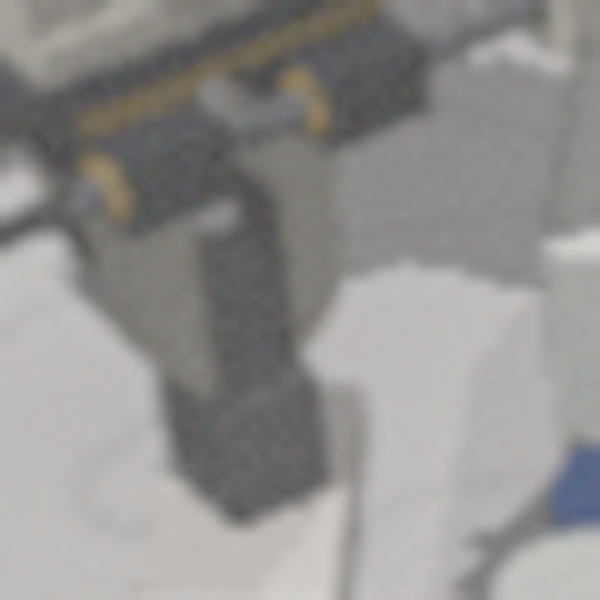

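Contact came exactly at the home height (TCP 384.6 mm, hub underside at 168 mm), and the picture shows the hub down on the head block. I'll let go, go up and over to the knob.

```bash
python3 -m inch '0 0 0.5 0 0.3;0 0 0 0 0.5;0 0 0 0 0.5;0 0 0 0 0.5'; python3 -m inch '0 0 10 0 0.5;0 0 20 0 0.5;0 0 25 0 0.5;0 0 20 0 0.5;0 0 0 0 0.5;0 0 0 0 0.5';  python3 - <<'E'
from h import *
st(); s=cam("side");t=cam("top"); save(s,"s6",(160,60,280,160),6);save(t,"t6",(140,170,260,280),5)
E
```

```text
time: 12.05
tool_pos: [0.502, 0.145, 0.3846]
tool_rot: [1.243, 1.571, 0.319]
contact_force: [0.1, -0.5, -0.1]
opening: 0.042
time: 12.55
tool_pos: [0.5019, 0.145, 0.4612]
tool_rot: [1.079, 1.568, 0.155]
contact_force: [0.7, 0.4, -1.3]
opening: 0.0461
t12.55 pos [501.9 145.  461.2] jaw 0.647 x [ 0.003  0.001 -1.   ] F [ 0.7  0.4 -1.3] T [-0.08  0.03  0.03] open 46.1 q [ 0.13  0.3   1.43  0.    1.41 -0.51]
```

View pics/s6.png

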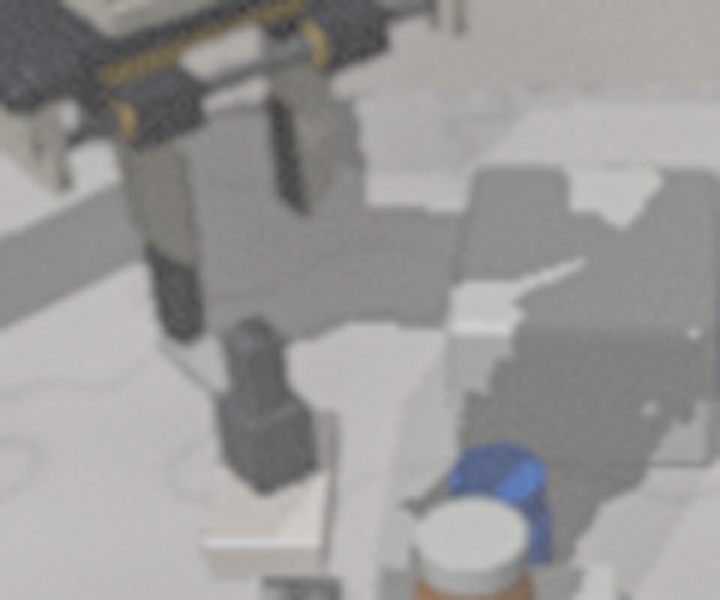

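View pics/t6.png

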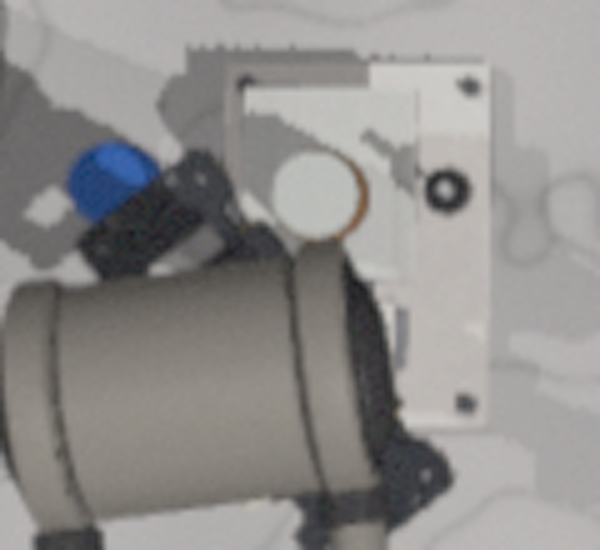

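The crank stands upright on the shaft, hub on the head block, arm running back-left to the knob.

```bash
python3 -m inch '-18 24 0 0 0.5;-18.5 24.3 0 0 0.5;0 0 -12 0 0.5;0 0 -10 0 0.5;0 0 0 0 0.5;0 0 0 0 0.5'
python3 - <<'E'
from h import *
st(); s=cam("side"); save(s,"s7",(140,60,260,160),6)
E
```

```text
time: 13.15
tool_pos: [0.4654, 0.1933, 0.4367]
tool_rot: [-1.974, 1.568, -2.898]
contact_force: [0.4, 0.3, -0.7]
opening: 0.0457
t13.15 pos [465.4 193.3 436.7] jaw 0.6471 x [-0.003 -0.001 -1.   ] F [ 0.4  0.3 -0.7] T [-0.04  0.04  0.04] open 45.7 q [ 0.24  0.28  1.52 -0.    1.34 -0.41]
```

View pics/s7.png

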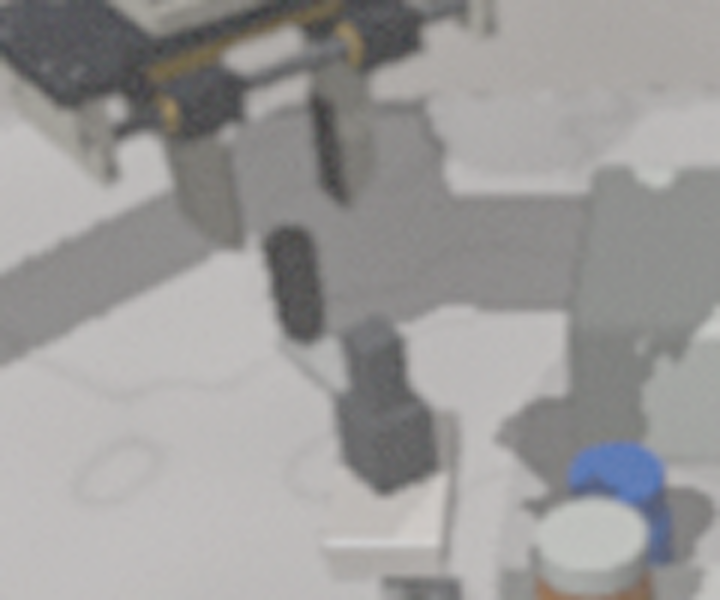

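The knob (px ~188,99) is right between the fingertips, so I'll go down and close lightly.

```bash
python3 -m inch '0 0 -15 0 0.5;0 0 -16 0 0.5;0 0 -12 0 0.5;0 0 -3 0 0.5;0 0 0 0 0.5'; python3 -m inch '0 0 0 0 0.3;0 0 0 0 0.2;0 0 0 0 0.1;0 0 0 0 0;0 0 0 0 0;0 0 0 0 0;0 0 0 0 0' 10; python3 -c "
from h import *
st()"
```

```text
time: 13.62
tool_pos: [0.4657, 0.193, 0.3913]
tool_rot: [-2.011, 1.569, -2.935]
contact_force: [-0.2, 0.1, -0.4]
opening: 0.0458
time: 14.2
tool_pos: [0.4655, 0.1934, 0.392]
tool_rot: [1.359, 1.57, 0.435]
contact_force: [-0.2, 0.3, 2.8]
opening: 0.0218
t14.20 pos [465.5 193.4 392. ] jaw 0.6471 x [ 0.001  0.    -1.   ] F [-0.2  0.3  2.8] T [0.04 0.07 0.01] open 21.8 q [ 0.24  0.31  1.6   0.    1.22 -0.41]
```

```bash
cat >> h.py <<'E'
def sv(d,name,box,f,pts=()):
    x0,y0,x1,y1=box
    im=d["color"][y0:y1,x0:x1].astype(float); im=im/im.max(); im=(255*im**0.5).astype(np.uint8)
    im=cv2.resize(im,None,fx=f,fy=f,interpolation=cv2.INTER_NEAREST)[:,:,::-1].copy()
    for x in range(x0,x1):
        if x%10==0: cv2.putText(im,str(x),((x-x0)*f,12),0,.4,(0,0,255),1);cv2.line(im,(int((x-x0+.5)*f),14),(int((x-x0+.5)*f),20),(0,0,255),1)
    for y in range(y0,y1):
        if y%10==0: cv2.putText(im,str(y),(0,int((y-y0+.5)*f)+5),0,.4,(0,0,255),1)
    for p in pts: cv2.circle(im,(int((p[0]-x0+.5)*f),int((p[1]-y0+.5)*f)),2,(0,0,255),-1)
    cv2.imwrite("pics/"+name+".png",im)
E
python3 - <<'E'
from h import *
st(); s=cam("side");t=cam("top"); sv(s,"s8",(212,140,272,206),11);sv(t,"t8",(180,180,240,235),12)
E
```

```text
t14.20 pos [465.5 193.4 392. ] jaw 0.6471 x [ 0.001  0.    -1.   ] F [-0.2  0.3  2.8] T [0.04 0.07 0.01] open 21.8 q [ 0.24  0.31  1.6   0.    1.22 -0.41]
```

View pics/s8.png

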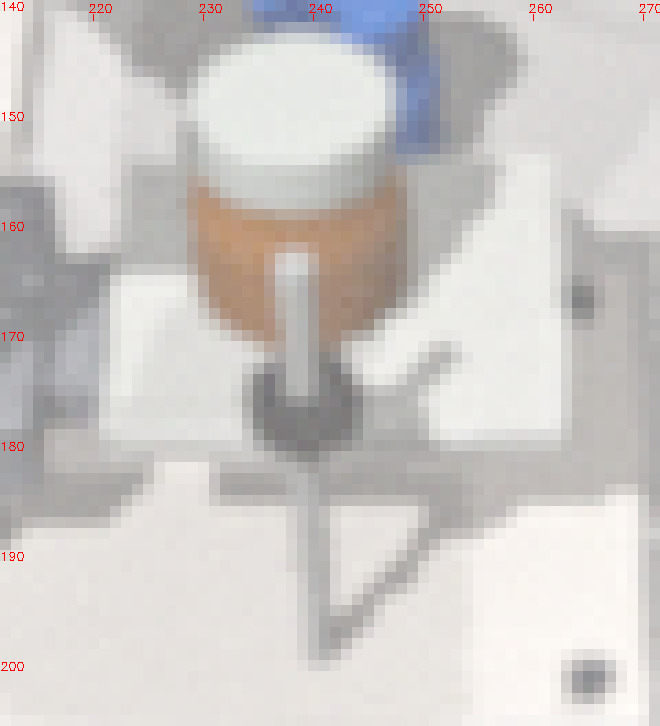

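View pics/t8.png

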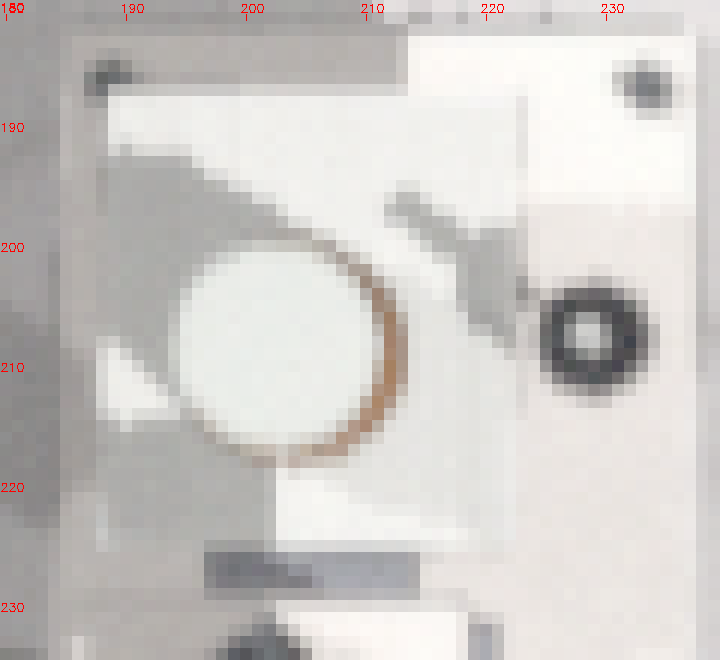

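```bash
cat >> h.py <<'E'
def zat(d,uv,y):
    c,v=ray(d,uv); return c+v*(y-c[1])/v[1]
E
python3 - <<'E'
from h import *
np.set_printoptions(precision=4,suppress=True)
s=cam("side");t=cam("top")
for a,b in [((222.5,225.3),(220.3,179.7)),((222.6,187),(262.5,179.8)),((228.7,207.5),(238.6,174.7)),((202,208.7),(237.5,149))]: print(two(t,a,s,b))
pe=onz(t,(222.5,206),.0685);print("edge",pe,[zat(s,(c,179.7),pe[1]) for c in(225,238,255)])
for z in(.095,.1,.105):
  r=onz(t,(228.7,207.5),z);print("ring",r,zat(s,(238.6,174.7),r[1]),"bottom near edge",zat(s,(238.6,181.2),r[1]-.014)[2]+.010, "far edge", zat(s,(236,171.3),r[1]+.014)[2])
E
```

```text
(array([0.5351, 0.0943, 0.0673]), np.float64(0.0006222738621015856))
(array([0.6454, 0.0937, 0.0635]), np.float64(0.0014920544453418665))
(array([0.5849, 0.0748, 0.1024]), np.float64(0.0012130292549621068))
(array([0.5819, 0.1479, 0.1246]), np.float64(0.00021043164880387197))
edge [0.591  0.094  0.0685] [array([0.547 , 0.094 , 0.0671]), array([0.5808, 0.094 , 0.0659]), array([0.6251, 0.094 , 0.0643])]
ring [0.5857 0.0751 0.095 ] [0.5843 0.0751 0.102 ] bottom near edge 0.10294748896679605 far edge 0.10069445904572727
ring [0.5856 0.0749 0.1   ] [0.5843 0.0749 0.1022] bottom near edge 0.10314327960330981 far edge 0.1008803513922113
ring [0.5854 0.0747 0.105 ] [0.5843 0.0747 0.1024] bottom near edge 0.10333907023982357 far edge 0.10106624373869533
```

Run:
```python
import numpy as np
def d(a0,st,n):
    a=np.radians(a0-st*np.arange(n+1));p=60*np.stack([np.cos(a),np.sin(a)],1);return np.round(np.diff(p,axis=0),1).tolist()
print(d(127,7.5,8))
for a in(67,-53,-173): print(a,d(a,15,8), 60*np.cos(np.radians(a-120))+501.7,60*np.sin(np.radians(a-120))+145.3)
```

```text
[[6.6, 4.3], [7.1, 3.4], [7.5, 2.5], [7.7, 1.5], [7.8, 0.4], [7.8, -0.6], [7.7, -1.6], [7.4, -2.6]]
67 [[13.5, -7.9], [11.0, -11.2], [7.7, -13.6], [3.9, -15.2], [-0.1, -15.7], [-4.2, -15.1], [-7.9, -13.5], [-11.2, -11.0]] 537.8089013891229 97.38186939716243
-53 [[-13.6, -7.7], [-15.2, -3.9], [-15.7, 0.1], [-15.1, 4.2], [-13.5, 7.9], [-11.0, 11.2], [-7.7, 13.6], [-3.9, 15.2]] 442.1472309015207 137.98783939569117
-173 [[0.1, 15.7], [4.2, 15.1], [7.9, 13.5], [11.2, 11.0], [13.6, 7.7], [15.2, 3.9], [15.7, -0.1], [15.1, -4.2]] 525.1438677093564 200.53029120714643
```

```bash
python3 -m inch '6.6 4.3 0 0 0;7.1 3.4 0 0 0;7.5 2.5 0 0 0;7.7 1.5 0 0 0;7.8 0.4 0 0 0;7.8 -0.6 0 0 0;7.7 -1.6 0 0 0;7.4 -2.6 0 0 0' 12; python3 -c "
from h import *
st()"; python3 -m inch '0 0 0 0 0'; python3 -c "
from h import *
st();print(501.7+60*np.cos(np.radians(67)),145.3+60*np.sin(np.radians(67)))"
```

```text
time: 15.07
tool_pos: [0.5261, 0.2009, 0.3917]
tool_rot: [0.716, 1.571, -0.207]
contact_force: [-2.6, -0.2, 5.5]
opening: 0.022
t15.07 pos [526.1 200.9 391.7] jaw 0.6474 x [ 0. -0. -1.] F [-2.6 -0.2  5.5] T [-0.39  0.65  0.01] open 22.0 q [ 0.23  0.42  1.44 -0.    1.28 -0.42]
time: 15.15
tool_pos: [0.5269, 0.2004, 0.3917]
tool_rot: [0.881, 1.569, -0.043]
contact_force: [-0.9, 0.7, 6.1]
opening: 0.022
t15.15 pos [526.9 200.4 391.7] jaw 0.6465 x [ 0.001 -0.    -1.   ] F [-0.9  0.7  6.1] T [-0.11  0.21  0.04] open 22.0 q [ 0.23  0.42  1.44 -0.    1.28 -0.42]
525.1438677093564 200.53029120714643
```

```bash
python3 -m inch '0 0 0.5 0 0;0 0 0 0 0'; python3 -c "
from h import *
st()"
```

```text
time: 15.32
tool_pos: [0.526, 0.2007, 0.392]
tool_rot: [0.901, 1.57, -0.023]
contact_force: [0.4, -0.1, 3.4]
opening: 0.0218
t15.32 pos [526.  200.7 392. ] jaw 0.6468 x [ 0.001 -0.    -1.   ] F [ 0.4 -0.1  3.4] T [-0.09 -0.01  0.01] open 21.8 q [ 0.23  0.42  1.44 -0.    1.28 -0.42]
```

```bash
python3 -m inch '12.8 -7.9 0.4 0 0;11 -11.2 0 0 0;7.7 -13.6 0 0 0;3.9 -15.2 0 0 0;-0.1 -15.7 0 0 0;-4.2 -15.1 0 0 0;-7.9 -13.5 0 0 0;-11.2 -11 0 0 0'; python3 -c "
from h import *
st()"; python3 -m inch '0 0 0 0 0'; python3 -c "
from h import *
st()"
```

```text
time: 15.98
tool_pos: [0.5378, 0.0962, 0.3918]
tool_rot: [2.405, 1.57, 1.48]
contact_force: [-0.8, 5.8, -0.6]
opening: 0.0219
t15.98 pos [537.8  96.2 391.8] jaw 0.646 x [ 0.     0.001 -1.   ] F [-0.8  5.8 -0.6] T [ 1.04  0.13 -0.02] open 21.9 q [ 0.04  0.39  1.49  0.    1.26 -0.61]
time: 16.07
tool_pos: [0.5365, 0.0956, 0.392]
tool_rot: [-2.081, 1.569, -3.006]
contact_force: [-0.9, 2.0, -1.4]
opening: 0.0221
t16.07 pos [536.5  95.6 392. ] jaw 0.6452 x [-0.002 -0.    -1.   ] F [-0.9  2.  -1.4] T [0.26 0.11 0.03] open 22.1 q [ 0.04  0.39  1.49 -0.    1.27 -0.61]
```

```bash
python3 -m inch '-13 -7 0 0 0;-14.8 -3.2 0 0 0;-15.7 0.1 0 0 0;-15.1 4.2 0 0 0;-13.5 7.9 0 0 0;-11 11.2 0 0 0;-7.7 13.6 0 0 0;-3.9 15.2 0 0 0'; python3 -c "
from h import *
st()"; python3 -m inch '0 0 0 0 0';python3 -c "
from h import *
st()"
```

```text
time: 16.73
tool_pos: [0.4423, 0.1391, 0.3924]
tool_rot: [-0.89, 1.569, -1.814]
contact_force: [2.1, -2.6, -2.2]
opening: 0.0215
t16.73 pos [442.3 139.1 392.4] jaw 0.6462 x [-0.001 -0.002 -1.   ] F [ 2.1 -2.6 -2.2] T [-0.53 -0.49 -0.03] open 21.5 q [ 0.14  0.24  1.7  -0.    1.2  -0.51]
time: 16.82
tool_pos: [0.4423, 0.1406, 0.3924]
tool_rot: [-1.41, 1.57, -2.332]
contact_force: [-2.4, -0.6, 1.2]
opening: 0.0217
t16.82 pos [442.3 140.6 392.4] jaw 0.6485 x [-0. -0. -1.] F [-2.4 -0.6  1.2] T [-0.18  0.43  0.04] open 21.7 q [ 0.14  0.24  1.7  -0.    1.2  -0.51]
```

```bash
python3 -m inch '0.1 13.5 0 0 0;4.2 14.8 0 0 0;7.9 13.5 0 0 0;11.2 11 0 0 0;13.6 7.7 0 0 0;15.2 3.9 0 0 0;15.7 -0.1 0 0 0;15.1 -4.2 0 0 0'; python3 -c "
from h import *
st()"; python3 -m inch '13 -7.7 0 0 0;11 -11.2 0 0 0;7.7 -13.6 0 0 0;3.9 -15.2 0 0 0;-0.1 -15.7 0 0 0;-4.2 -15.1 0 0 0;-7.9 -13.5 0 0 0;-11.2 -11 0 0 0'; python3 -c "
from h import *
st()"; python3 -m inch '0 0 0 0 0';python3 -c "
from h import *
st();s=cam('side');sv(s,'s9',(212,130,272,206),10)"
```

```text
time: 17.48
tool_pos: [0.5266, 0.2002, 0.3923]
tool_rot: [3.084, 1.57, 2.161]
contact_force: [-3.1, -0.3, 0.3]
opening: 0.0218
t17.48 pos [526.6 200.2 392.3] jaw 0.6485 x [-0.001  0.001 -1.   ] F [-3.1 -0.3  0.3] T [-0.25  0.61  0.  ] open 21.8 q [ 0.23  0.42  1.44  0.    1.28 -0.42]
time: 18.15
tool_pos: [0.5379, 0.0952, 0.3916]
tool_rot: [-3.022, 1.568, 2.337]
contact_force: [-2.6, 6.7, -2.8]
opening: 0.0215
t18.15 pos [537.9  95.2 391.6] jaw 0.6461 x [-0.002  0.002 -1.   ] F [-2.6  6.7 -2.8] T [ 1.33  0.37 -0.02] open 21.5 q [ 0.03  0.39  1.49  0.    1.27 -0.61]
time: 18.23
tool_pos: [0.5366, 0.0946, 0.3917]
tool_rot: [-2.416, 1.568, 2.941]
contact_force: [-2.1, 4.6, -4.4]
opening: 0.022
t18.23 pos [536.6  94.6 391.7] jaw 0.6454 x [-0.003  0.001 -1.   ] F [-2.1  4.6 -4.4] T [ 0.57  0.34 -0.06] open 22.0 q [ 0.03  0.39  1.49  0.    1.27 -0.61]
```

View pics/s9.png

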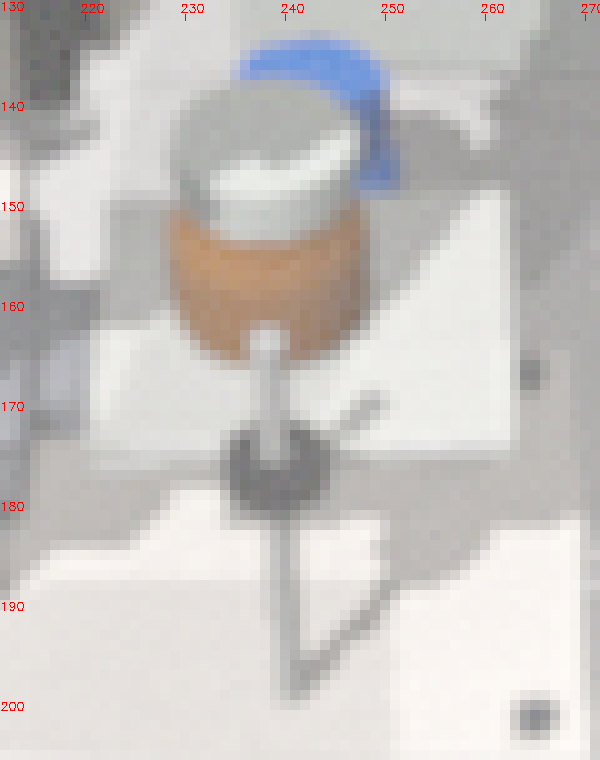

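```bash
python3 -m inch '-13 -6 -0.3 0 0;-14.8 -3 -0.3 0 0;-15.7 0.1 0 0 0;-15.1 4.2 0 0 0;-13.5 7.9 0 0 0;-11 11.2 0 0 0;-7.7 13.6 0 0 0;-3.9 15.2 0 0 0'; python3 -c "
from h import *
st()"; python3 -m inch '0.1 15 0 0 0;4.2 14.8 0 0 0;7.9 13.5 0 0 0;11.2 11 0 0 0;13.6 7.7 0 0 0;15.2 3.9 0 0 0;15.7 -0.1 0 0 0;15.1 -4.2 0 0 0'; python3 -c "
from h import *
st()"
```

```text
time: 18.95
tool_pos: [0.4425, 0.139, 0.3923]
tool_rot: [-0.914, 1.568, -1.838]
contact_force: [-1.1, -2.7, 1.3]
opening: 0.0214
t18.95 pos [442.5 139.  392.3] jaw 0.6464 x [-0.001 -0.003 -1.   ] F [-1.1 -2.7  1.3] T [-0.53  0.13 -0.06] open 21.4 q [ 0.14  0.24  1.7  -0.    1.2  -0.51]
time: 19.62
tool_pos: [0.527, 0.2013, 0.3918]
tool_rot: [-1.065, 1.569, -1.987]
contact_force: [-5.1, -4.6, 2.0]
opening: 0.0217
t19.62 pos [527.  201.3 391.8] jaw 0.6483 x [-0.001 -0.002 -1.   ] F [-5.1 -4.6  2. ] T [-1.04  1.09 -0.01] open 21.7 q [ 0.23  0.42  1.43 -0.    1.28 -0.42]
```

```bash
python3 -m inch '12 -8.7 0 0 0;11 -11.2 0 0 0;7.7 -13.4 0 0 0;3.9 -15 0 0 0;-0.1 -15.5 0 0 0;-4.2 -15 0 0 0;-7.9 -13.4 0 0 0;-11.2 -11 0 0 0'; python3 -m inch '0 0 0 0 0;0 0 0 0 0';python3 - <<'E'
from h import *
st();s=cam('side');t=cam('top');sv(s,'s10',(212,150,272,206),12);sv(t,"t10",(180,180,240,235),12)
E
```

```text
time: 20.28
tool_pos: [0.5379, 0.0964, 0.3918]
tool_rot: [1.347, 1.569, 0.422]
contact_force: [-0.7, 4.8, -1.0]
opening: 0.0217
time: 20.45
tool_pos: [0.5375, 0.097, 0.3922]
tool_rot: [0.46, 1.569, -0.465]
contact_force: [1.2, -0.4, -1.1]
opening: 0.0217
t20.45 pos [537.5  97.  392.2] jaw 0.6454 x [ 0.001 -0.001 -1.   ] F [ 1.2 -0.4 -1.1] T [-0.21 -0.14 -0.03] open 21.7 q [ 0.04  0.39  1.49 -0.    1.26 -0.61]
```

View pics/s10.png

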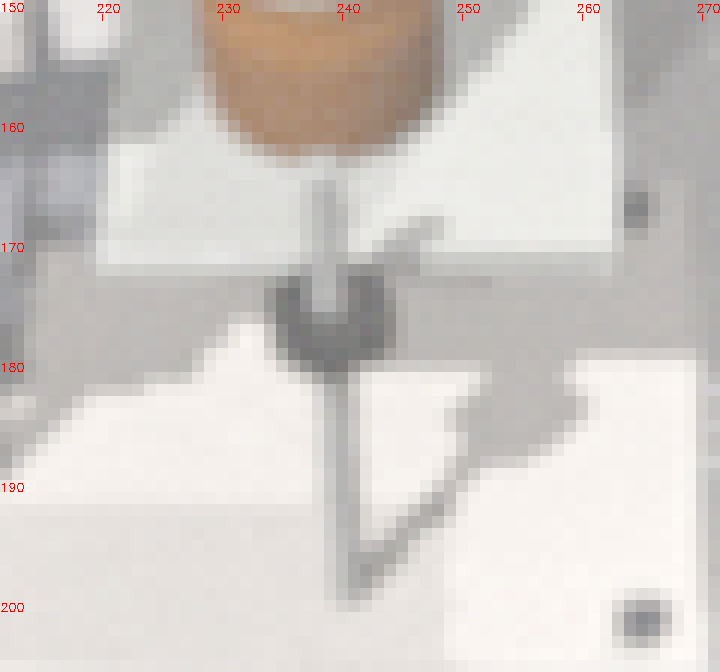

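View pics/t10.png

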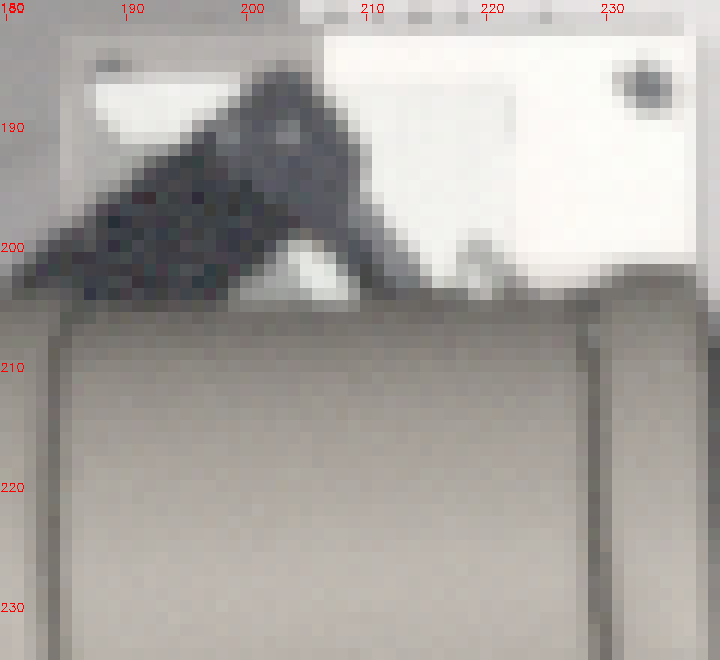

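Run:
```python
from h import *
np.set_printoptions(precision=4,suppress=True,linewidth=180)
s=cam('side');g=s["color"].mean(2).astype(float)
for a,b in[(221,226),(227,232),(245,250),(251,256),(256,261)]: print(a,b,np.round(g[165:178,a:b].mean(1),0))
print("ring col236..241"); print(g[168:185,231:247].astype(int))
for r in(170,170.5,171,171.5): print(r,[zat(s,(c,r),.094)[2] for c in(224,238,255)])
```

```text
221 226 [149. 147. 145. 140. 139. 146. 149. 123. 106. 102. 102. 103. 101.]
227 232 [140. 139. 139. 137. 139. 145. 148. 122. 102.  99. 100. 102. 110.]
245 250 [158. 159. 154. 127. 115. 121. 102.  94.  90.  96.  98.  97.  97.]
251 256 [157. 159. 159. 158. 159. 148. 117. 107.  97.  97.  99. 100.  99.]
256 261 [158. 159. 159. 158. 160. 148. 115. 107. 103.  99.  99. 101. 101.]
ring col236..241
[[136 135 137 138 138 135 119 103  92 101 128 145 154 150 144 123]
 [137 141 139 140 138 139 121 105  93 104 134 153 150 125 106 100]
 [144 143 143 143 144 139 125 109  95 104 142 147 126 100  92 100]
 [146 141 139 138 137 130 113 105  93  92 114 108  91  82  81  85]
 [120 118 117 115 111  96  84  95  92  76  67  61  64  75  80  80]
 [ 96  95  94  83  67  55  64  93  94  72  47  43  54  78  90  89]
 [ 97 100  93  69  45  38  63  94  97  74  53  45  49  71  92  97]
 [ 99 100  94  67  45  43  62  89  92  70  54  47  44  56  90 100]
 [115 119 113  78  46  43  47  63  67  57  46  45  42  55  86  98]
 [143 162 156 106  55  44  44  42  48  48  44  42  42  57  87  98]
 [156 172 163 116  59  41  43  44  46  47  43  43  41  62  88 100]
 [165 168 166 132  83  50  40  41  43  39  42  43  51  74  94  99]
 [165 164 165 157 124  88  65  46  40  45  64  90 102 115 120 119]
 [166 166 165 167 158 142 115  84  59  62 102 146 161 161 159 159]
 [165 165 163 166 168 163 157 126  90  79 119 158 170 167 169 170]
 [165 162 164 165 167 167 164 138 103  85 114 154 168 167 167 165]
 [165 165 166 165 165 166 162 135 108  90 109 150 165 166 167 166]]
170 [np.float64(0.10170478797971239), np.float64(0.10044083101513279), np.float64(0.09891357107666177)]
170.5 [np.float64(0.0999676381857697), np.float64(0.0987005435126963), np.float64(0.09716921762814745)]
171 [np.float64(0.09822605271078166), np.float64(0.09695580820107053), np.float64(0.09542040031686516)]
171.5 [np.float64(0.09648001376927229), np.float64(0.09520660723173036), np.float64(0.09366710120929167)]
```

Run:
```python
from h import *
np.set_printoptions(precision=1,suppress=True,linewidth=180)
g=cv2.imread("pics/side0.png").mean(2).astype(float)
for a,b in[(221,226),(227,232),(245,250),(251,256),(256,261)]: print(a,b,np.round(g[174:187,a:b].mean(1),0))
t=cv2.imread("pics/top0.png").mean(2).astype(float)
print(t[188:196,216:230].astype(int)); print(t[212:222,216:230].astype(int))
s=cam("side")
for z in(.100,.102,.104):
  print(z,[proj(s,[.585,.0748+.014,z])[1],proj(s,[.585,.0748-.014,z])[1],proj(s,[.585,.0748-.014,z-.010])[1],proj(s,[.571,.0748,z])[0],proj(s,[.599,.0748,z])[0]])
for z in (.064,.068,.096,.1):
  for y in(.092,.094,.096): print(z,y,proj(s,[.545,y,z]),proj(s,[.625,y,z]))
```

```text
221 226 [136. 137. 131. 130. 134. 130. 112. 104.  96.  84.  89. 102. 116.]
227 232 [133. 134. 131. 132. 135. 137. 115. 118. 140. 135. 132. 133. 138.]
245 250 [125.  99.  89.  90.  89.  83.  77.  82.  80.  76.  76.  96. 133.]
251 256 [140. 150. 149. 150. 152. 140. 107.  90.  91.  87.  82.  83.  82.]
256 261 [151. 152. 151. 153. 150. 132. 110.  98.  96.  96.  96. 103. 122.]
[[142 142 144 147 146 146 143 131 149 152 154 154 151 154]
 [139 140 139 140 140 139 142 128 148 152 152 153 152 153]
 [139 140 141 138 138 141 142 126 149 152 151 153 151 153]
 [138 141 140 140 141 141 141 127 149 152 153 153 153 154]
 [139 142 142 140 139 141 142 130 149 152 152 152 152 154]
 [141 140 142 141 141 142 141 127 150 152 153 152 154 152]
 [140 141 141 139 140 142 140 132 149 152 153 153 152 151]
 [139 141 140 139 143 143 144 141 148 150 152 152 150 152]]
[[125 126 125 122 124 126 124 113 124 119  89  73  56  46]
 [127 126 124 123 125 125 125 113 126 128 124 120 105  92]
 [125 127 125 123 125 127 127 121 127 128 127 128 127 124]
 [124 126 123 124 123 126 131 126 128 128 129 129 130 128]
 [126 126 122 12
[... 608 characters left out ...]
loat64(233.29246724600685), np.float64(244.47309935865695)]
0.104 [np.float64(170.35583202614424), np.float64(178.11182011440644), np.float64(180.97852554522242), np.float64(233.24680590445044), np.float64(244.44415940279117)]
0.064 0.092 [224.3 181.1] [255.  180.3]
0.064 0.094 [224.3 180.6] [255.  179.8]
0.064 0.096 [224.3 180. ] [254.9 179.2]
0.068 0.092 [224.2 180. ] [254.9 179.2]
0.068 0.094 [224.2 179.5] [254.9 178.7]
0.068 0.096 [224.2 178.9] [254.9 178.1]
0.096 0.092 [223.4 172.2] [254.8 171.4]
0.096 0.094 [223.4 171.7] [254.7 170.8]
0.096 0.096 [223.4 171.1] [254.7 170.3]
0.1 0.092 [223.2 171.1] [254.7 170.2]
0.1 0.094 [223.3 170.5] [254.7 169.7]
0.1 0.096 [223.3 170. ] [254.7 169.2]
```

Run:
```python
from h import *
s=cam('side');im=s["color"][160:186,215:268].astype(float)
im=np.clip((im-60)/(170-60),0,1)*255
im=cv2.resize(im.astype(np.uint8),None,fx=14,fy=14,interpolation=cv2.INTER_NEAREST)[:,:,::-1].copy()
for y in range(160,186,2): cv2.putText(im,str(y),(0,int((y-160+.5)*14)+4),0,.35,(0,0,255),1)
cv2.imwrite("pics/s11.png",im)
b=cv2.imread("pics/side0.png")[168:194,215:268].astype(float)
b=np.clip((b-60)/(170-60),0,1)*255
b=cv2.resize(b.astype(np.uint8),None,fx=14,fy=14,interpolation=cv2.INTER_NEAREST)
for y in range(168,194,2): cv2.putText(b,str(y),(0,int((y-168+.5)*14)+4),0,.35,(0,0,255),1)
cv2.imwrite("pics/s11b.png",b)
```

View pics/s11.png

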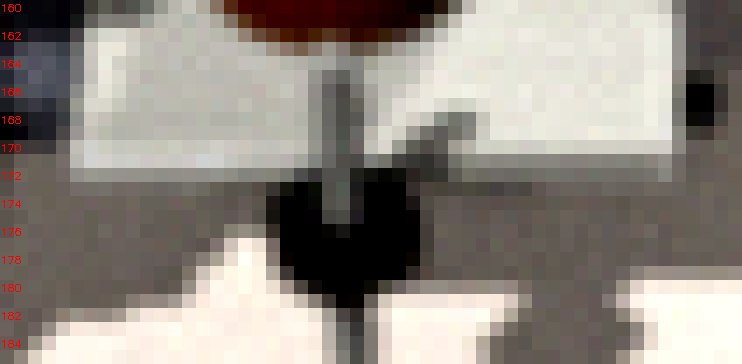

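View pics/s11b.png

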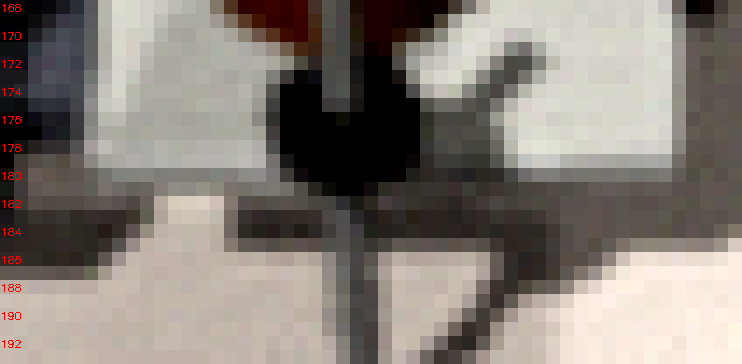

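Run:
```python
from h import *
s=cam('side')
sv(s,"s12",(218,118,258,170),13)
g0=cv2.imread("pics/side0.png").mean(2).astype(int); g=s["color"].mean(2).astype(int)
np.set_printoptions(linewidth=200)
print("init R-B amber mask bottom")
def bot(c):
    c=c.astype(int); m=(c[:,:,0]-c[:,:,2])
    return m
a0=bot(cv2.imread("pics/side0.png")[:,:,::-1]);a=bot(s["color"])
for nm,m in(("init",a0),("now",a)):
    print(nm)
    for c in(230,232,234,241,243,245): 
        col=m[140:182,c].astype(float); k=np.where(col>25)[0]+140
        print(c,k.min(),k.max(),col[k.max()-142:k.max()-136])
```

```text
init R-B amber mask bottom
init
230 157 165 [35. 30. 27. 22. 15. 10.]
232 158 168 [41. 42. 36. 22. 10.  3.]
234 159 169 [43. 41. 40. 25.  8.  6.]
241 159 169 [27. 25. 29. 24. 17.  4.]
243 159 169 [32. 32. 30. 20. 10.  4.]
245 158 167 [25. 23. 26. 23. 17.  8.]
now
230 148 159 [37. 36. 27. 16.  7.  3.]
232 150 161 [47. 41. 27. 12.  4.  5.]
234 150 161 [49. 45. 45. 24. 10.  4.]
241 150 162 [42. 36. 28. 13.  4.  5.]
243 150 161 [33. 35. 31. 13.  6.  3.]
245 149 158 [28. 26. 27. 25. 21.  9.]
```

View pics/s12.png

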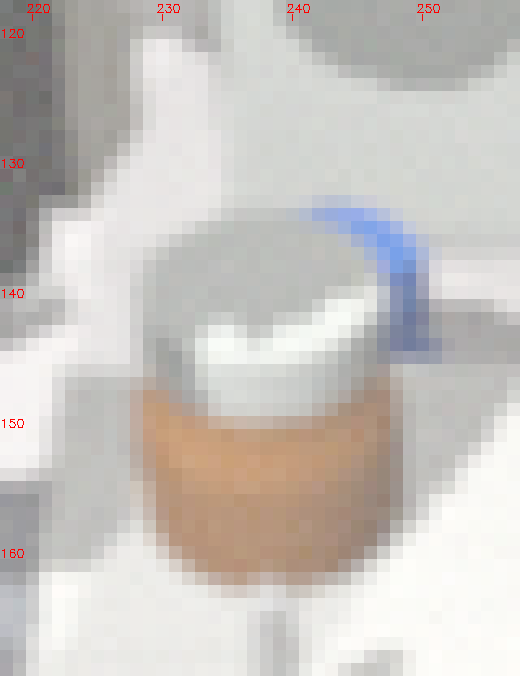

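```bash
python3 -m inch '-13.3 -7.4 0 0 0;-15 -3.6 0 0 0;-15.6 0.1 0 0 0;-15 4.2 0 0 0;-13.5 7.9 0 0 0;-11 11.2 0 0 0;-7.7 13.6 0 0 0;-3.9 15 0 0 0'; python3 -m inch '0 0 0 0 0;0 0 0 0 0'
python3 - <<'E'
from h import *
st();s=cam('side');t=cam('top');sv(s,'s13',(212,120,272,200),9);sv(t,"t13",(180,180,240,235),12)
E
```

```text
time: 21.42
tool_pos: [0.4415, 0.1396, 0.3922]
tool_rot: [0.73, 1.57, -0.194]
contact_force: [6.1, -1.9, -2.2]
opening: 0.0219
time: 21.58
tool_pos: [0.4419, 0.1399, 0.3921]
tool_rot: [2.907, 1.57, 1.985]
contact_force: [-0.4, 0.1, 3.9]
opening: 0.0218
t21.58 pos [441.9 139.9 392.1] jaw 0.649 x [-0.     0.001 -1.   ] F [-0.4  0.1  3.9] T [0.04 0.04 0.03] open 21.8 q [ 0.14  0.24  1.7   0.    1.2  -0.51]
```

View pics/s13.png

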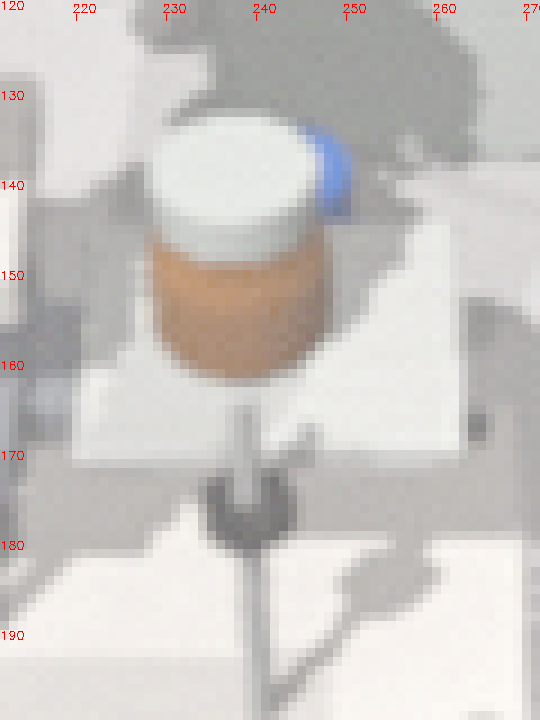

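View pics/t13.png

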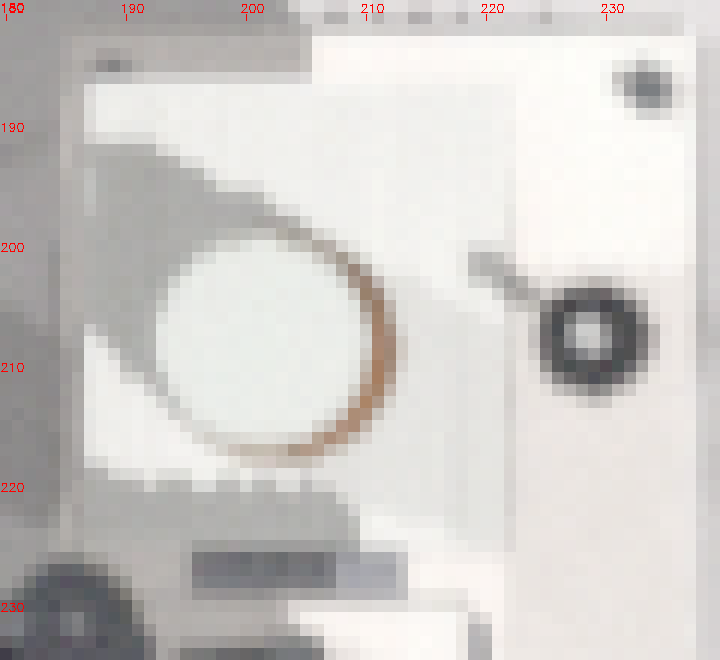

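Run:
```python
from h import *
np.set_printoptions(precision=4,suppress=True,linewidth=180)
S=[cam('side')["color"].astype(float) for _ in range(4)]
s=cam('side');t=cam('top')
c=np.mean(S,0);g=c.mean(2)
np.save("side1022.npy",c); np.save("top1022.npy",t["color"])
for a,b in[(221,226),(227,232),(247,251),(251,256),(256,261)]: print(a,b,np.round(g[163:178,a:b].mean(1),0))
print("cap col 236-240 top",np.round(g[126:150,236:240].mean(1),0))
print("caprow 140 L",np.round(g[138:142,222:234].mean(0)),"R",np.round(g[138:142,242:256].mean(0)))
print("cap side R-B", np.round((c[:,:,0]-c[:,:,2])[140:166,236:240].mean(1)))
tg=t["color"].astype(float)
print("top cap row207 L",np.round(tg.mean(2)[206:209,186:198].mean(0)),"R B-ch",np.round(tg[206:209,205:216,2].mean(0)))
print("top cap col201 T",np.round(tg[192:204,200:203,2].mean(1)),"Bot",np.round(tg[211:222,200:203,2].mean(1)))
print("ring row L/R",np.round(tg.mean(2)[206:209,220:238].mean(0)),"col",np.round(tg.mean(2)[198:216,227:230].mean(1)))
print("ring side: "); print(np.round(g[168:184,230:248]).astype(int))
```

```text
221 226 [147. 147. 146. 144. 140. 140. 141. 141. 117.  98. 100. 103. 102. 102. 101.]
227 232 [140. 139. 139. 139. 137. 139. 140. 134. 115.  99.  99. 100. 101. 101. 104.]
247 251 [157. 158. 159. 158. 151. 145. 140. 112. 106. 102. 100.  99.  99.  99.  99.]
251 256 [157. 158. 159. 158. 158. 159. 151. 120. 115. 103.  99.  99. 100.  99.  99.]
256 261 [156. 157. 158. 158. 158. 161. 156. 128. 120. 105.  99. 100. 101. 101. 100.]
cap col 236-240 top [ 73.  73.  74.  74.  71.  69.  96. 146. 154. 152. 152. 152. 152. 152. 152. 153. 154. 153. 143. 120. 113. 112. 105.  77.]
caprow 140 L [133. 123. 107.  92.  85.  85. 111. 141. 152. 153. 153. 153.] R [153. 154. 153. 146. 125.  99.  84.  78.  70.  73.  75.  78.  86.  85.]
cap side R-B [ 2.  2.  3.  3.  3.  2.  2.  0.  4. 31. 53. 58. 60. 59. 53. 46. 44. 44. 43. 43. 43. 36. 14.  2.  2.  3.]
top cap row207 L [ 74. 110.  95.  81.  77.  80.  86. 135. 144. 144. 145. 145.] R B-ch [144. 144. 145. 144. 138.  97.  33.  49. 114. 133. 134.]
top cap col201 T [149. 147. 147. 132.  99.  81.  71.  92. 133. 141. 142. 144.] Bot [144. 143. 144. 143. 142. 123.  83. 102
[... 731 characters left out ...]
 43  50  72  94 100 100]
 [ 98 102 115 110  76  47  44  62  89  92  73  53  48  46  59  88 100  99]
 [ 98 110 144 142  95  53  45  49  62  68  58  49  47  44  58  88  98 101]
 [102 122 157 160 109  57  41  44  48  50  48  47  48  41  56  86  97  99]
 [126 150 166 162 115  61  43  41  46  46  46  45  44  45  61  89  98  98]
 [159 165 168 163 132  83  50  43  44  44  43  44  46  67  99 116 119 118]
 [167 167 167 167 156 124  89  64  48  42  44  63  91 117 146 158 160 159]
 [166 166 165 164 166 158 141 114  85  60  61 103 145 161 167 168 167 167]
 [166 164 164 162 165 166 165 157 128  90  79 119 158 167 167 166 165 165]
 [165 163 165 164 163 165 167 163 136 104  85 113 153 166 165 165 166 166]]
```

Run:
```python
from h import *
np.set_printoptions(precision=4,suppress=True)
s=cam('side');t=cam('top')
z=.16
for _ in range(4):
    j=onz(t,(201.4,207.9),z); z=zat(s,(237.2,132.3),j[1]+.023)[2]
print("cap",j,z,"platform",z-.06)
z=.1
for _ in range(4):
    r=onz(t,(228.97,207.85),z); a=zat(s,(239.3,181.3),r[1]-.014)[2]+.01
    e=proj(s,[r[0]-.014*.74,r[1]+.014*.674,z]);z=a
print("ring",r,"z from bottom",a,"far edge pred at z",e,"obs 235,172.5")
```

```text
cap [0.5831 0.1459 0.1626] 0.16256922177816235 platform 0.10256922177816236
ring [0.5845 0.074  0.1036] z from bottom 0.10361808079859346 far edge pred at z [234.5671 172.0345] obs 235,172.5
```

Run:
```python
from h import *
np.set_printoptions(precision=4,suppress=True,linewidth=180)
a=cv2.imread("pics/side0.png")[:,:,::-1].astype(float);b=cv2.imread("pics/top0.png")[:,:,::-1].astype(float)
g=a.mean(2)
print("cap top rows136-",np.round(g[136:148,236:240].mean(1)))
print("L row148",np.round(g[147:150,222:234].mean(0)),"R",np.round(g[147:150,242:254].mean(0)))
print("capside R-B", np.round((a[:,:,0]-a[:,:,2])[150:175,235:237].mean(1)))
print("top L",np.round(b[207:210,188:200].mean((0,2))),"R",np.round(b[207:210,205:216,2].mean(0)))
print("T",np.round(b[193:205,201:204,2].mean(1)),"B",np.round(b[212:222,201:204,2].mean(1)))
c=np.load("side1022.npy");print("now capside R-B", np.round((c[:,:,0]-c[:,:,2])[140:166,235:237].mean(1)))
```

```text
cap top rows136- [ 86.  83.  83.  82.  82.  80.  91. 123. 144. 147. 146. 146.]
L row148 [143. 135. 128. 129. 129. 129. 130. 137. 144. 146. 146. 148.] R [146. 146. 146. 149. 144. 112.  77.  65.  58.  57.  68.  73.]
capside R-B [ 2.  2.  2.  3.  2.  2.  2.  1.  6. 30. 51. 59. 59. 50. 41. 38. 39. 41. 41. 41. 36. 19.  6.  2. -1.]
top L [ 89. 101.  86.  73.  71.  74.  96. 129. 133. 132. 133. 133.] R [131. 132. 133. 132. 130. 127.  88.  27.  47. 116. 124.]
T [135. 136. 134. 120.  92.  74.  67.  90. 127. 131. 130. 131.] B [132. 131. 133. 129. 118.  82.  68.  93.  96.  98.]
now capside R-B [ 3.  2.  2.  2.  3.  2.  2.  0.  4. 32. 56. 61. 63. 61. 55. 48. 45. 45. 45. 44. 45. 32. 13.  5.  5.  5.]
```

Run:
```python
from h import *
np.set_printoptions(precision=4,suppress=True)
s=cam('side');t=cam('top')
for tc,row,bd,am in(((202.7,208.35),142.7,158.97,170.95),((201.4,207.9),132.3,148.9,161.6)):
    z=.14
    for _ in range(5):
        j=onz(t,tc,z); z=zat(s,(237.2,row),j[1]+.023)[2]
    print("cap",j,z-.06,"boundary near z",zat(s,(236.,bd),j[1]-.025)[2],"amber bottom",zat(s,(236.,am),j[1]-.027)[2])
```

```text
cap [0.5828 0.1455 0.1287] 0.06873897393701073 boundary near z 0.11444944523205858 amber bottom 0.07422531778914476
cap [0.5831 0.1459 0.1626] 0.1025692487446947 boundary near z 0.14768061139850153 amber bottom 0.10691321421714095
```

Signs are that about 0–3 mm remains (edge, jar and turn-count estimates disagree a little). I'll release, back off, and feel both heights lightly with the fingertips: the ring with the rod between the fingers, and the platform.

```bash
python3 - <<'E'
from h import *
s=cam('side');t=cam('top')
print(zat(s,(238.6,163),.074)); 
for z in (.12,.14): print(onz(t,(228.6,207.3),z))
E
python3 -m inch '0 0 0 0 0.3;0 0 0 0 0.5;0 0 0 0 0.5;0 0 0 0 0.5'; python3 -m inch '0 0 15 0 0.5;0 0 25 0 0.5;0 0 30 0 0.5;0 0 10 0 0.4;15 -6 0 -0.05 0.3;25 -11 0 -0.08 0.2;30 -15 0 -0.08 0.17;30 -15 0 -0.08 0.17';  python3 -m inch '25 -10 0 -0.07 0.17;15 -7 0 -0.027 0.17;0 0 0 0 0.17;0 0 0 0 0.17'; python3 -c "
from h import *
st();s=cam('side');save(s,'s14',(180,90,300,200),6)"
```

```text
[0.5862015  0.074      0.14235138]
[0.58555478 0.07440039 0.12      ]
[0.58495669 0.07360721 0.14      ]
time: 22.62
tool_pos: [0.4421, 0.1391, 0.3916]
tool_rot: [-2.055, 1.57, -2.979]
contact_force: [-0.5, 0.1, 0.0]
opening: 0.0429
time: 23.28
tool_pos: [0.5429, 0.0918, 0.4722]
tool_rot: [1.281, 1.57, 0.065]
contact_force: [0.9, 0.3, 0.4]
opening: 0.018
time: 23.62
tool_pos: [0.5824, 0.0748, 0.4709]
tool_rot: [-1.925, 1.569, 3.047]
contact_force: [-0.1, 0.3, 0.3]
opening: 0.0156
t23.62 pos [582.4  74.8 470.9] jaw 0.2599 x [-0.002  0.    -1.   ] F [-0.1  0.3  0.3] T [-0.07  0.05 -0.03] open 15.6 q [-0.    0.42  1.22  0.    1.5  -0.26]
```

View pics/s14.png

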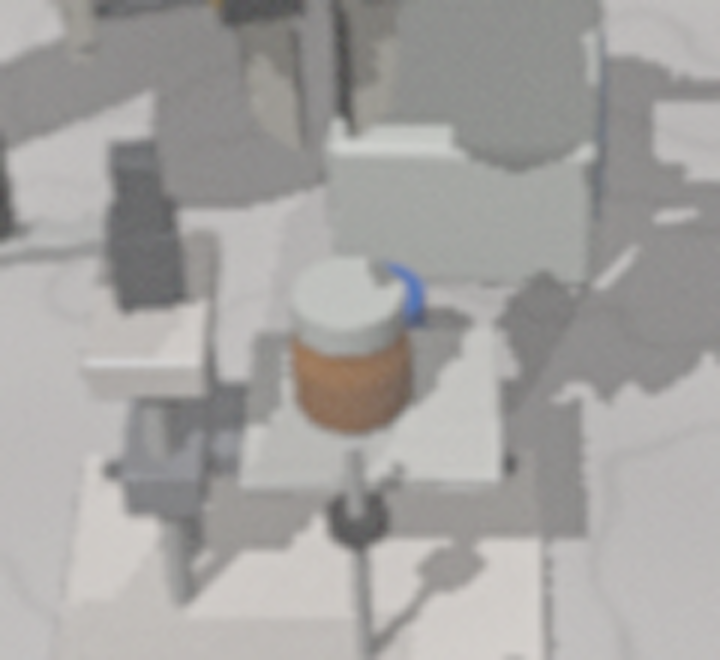

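```bash
python3 -m inch '2.6 -0.7 -20 0 0.2;0 0 -30 0 0.2;0 0 -30 0 0.2;0 0 -25 0 0.2;0 0 -20 0 0.2;0 0 0 0 0.2;0 0 0 0 0.2'; python3 -c "
from h import *
st();s=cam('side');save(s,'s15',(180,90,300,200),6)"
```

```text
time: 24.25
tool_pos: [0.5839, 0.0751, 0.3471]
tool_rot: [-1.933, 1.569, 3.04]
contact_force: [0.5, 0.5, 0.7]
opening: 0.0182
t24.25 pos [583.9  75.1 347.1] jaw 0.2613 x [-0.001  0.    -1.   ] F [0.5 0.5 0.7] T [-0.05  0.03 -0.03] open 18.2 q [-0.    0.51  1.43  0.    1.21 -0.26]
```

View pics/s15.png

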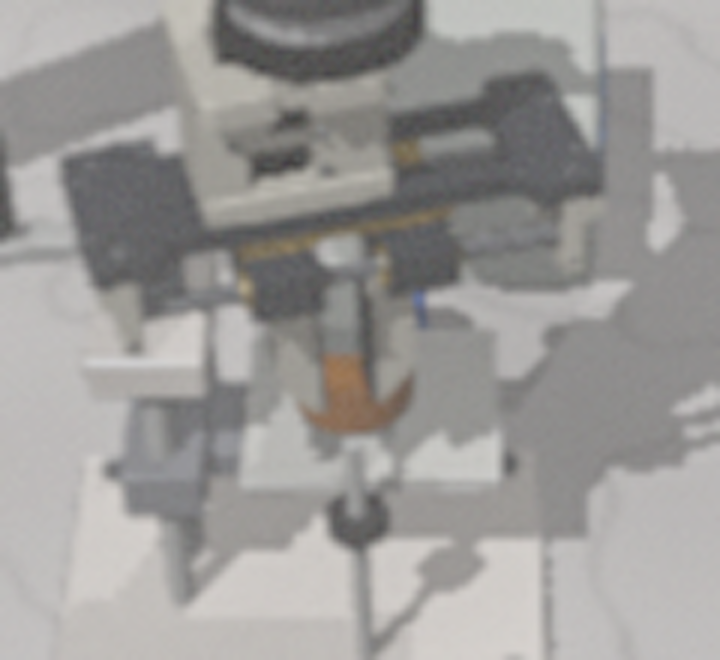

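```bash
python3 -m inch '1.6 -1 -8 0 0.2;0 0 -8 0 0.2;0 0 -6 0 0.2;0 0 0 0 0.2;0 0 0 0 0.2'; python3 -c "
from h import *
st();s=cam('side');sv(s,'s16',(212,130,272,190),10)"
```

```text
time: 24.72
tool_pos: [0.5862, 0.0734, 0.3246]
tool_rot: [-1.858, 1.57, 3.114]
contact_force: [0.5, 0.2, 1.1]
opening: 0.0183
t24.72 pos [586.2  73.4 324.6] jaw 0.2599 x [-0.001  0.    -1.   ] F [0.5 0.2 1.1] T [-0.08  0.08  0.04] open 18.3 q [-0.01  0.53  1.45  0.    1.16 -0.27]
```

View pics/s16.png

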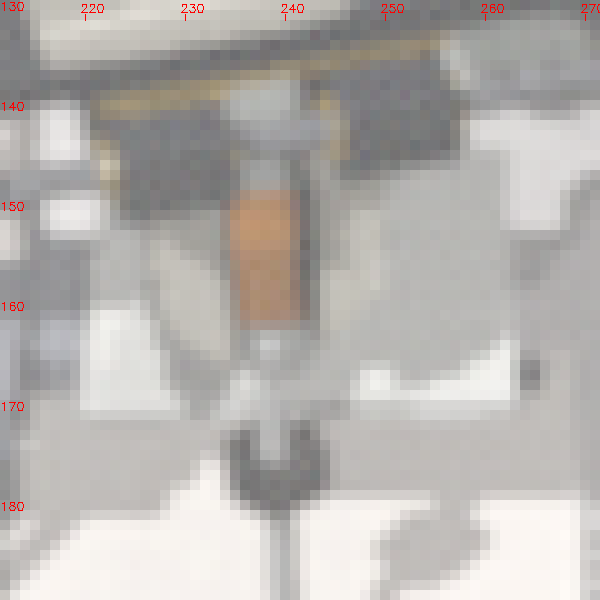

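```bash
python3 -m inch '0 0 -8 0 0.2;0 0 -8 0 0.2;0 0 -8 0 0.2;0 0 -8 0 0.2;0 0 -4 0 0.2;0 0 0 0 0.2;0 0 0 0 0.2'; python3 -c "
from h import *
st();s=cam('side');sv(s,'s17',(212,130,272,190),10)"
```

```text
time: 25.35
tool_pos: [0.5863, 0.0734, 0.2886]
tool_rot: [-1.864, 1.57, 3.109]
contact_force: [-0.0, -0.4, 1.0]
opening: 0.0187
t25.35 pos [586.3  73.4 288.6] jaw 0.26 x [-0.001  0.    -1.   ] F [-0.  -0.4  1. ] T [-0.11 -0.02  0.03] open 18.7 q [-0.01  0.57  1.49  0.    1.08 -0.27]
```

View pics/s17.png

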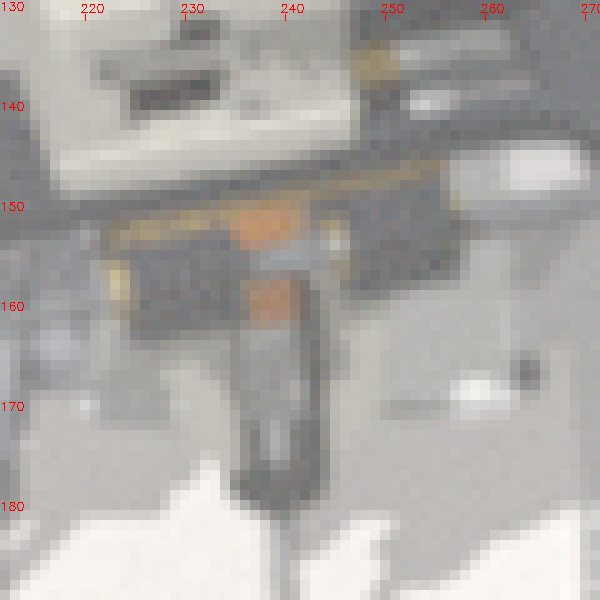

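Fz offset is about +1 N here. The fingers straddle the rod just above the ring (tips at ~110.6 mm). Now small steps.

```bash
python3 -m inch '0 0 -2 0 0.2;0 0 0 0 0.2'; python3 -m inch '0 0 -1 0 0.2;0 0 0 0 0.2'; python3 -m inch '0 0 -0.7 0 0.2;0 0 0 0 0.2'; python3 -m inch '0 0 -0.7 0 0.2;0 0 0 0 0.2'
```

```text
time: 25.57
tool_pos: [0.5863, 0.0734, 0.287]
tool_rot: [1.291, 1.57, -0.02]
contact_force: [-0.6, 0.4, 0.2]
opening: 0.0185
time: 25.73
tool_pos: [0.5863, 0.0734, 0.286]
tool_rot: [1.378, 1.571, 0.067]
contact_force: [0.7, -0.7, -0.2]
opening: 0.0181
time: 25.9
tool_pos: [0.5862, 0.0734, 0.2852]
tool_rot: [1.285, 1.571, -0.026]
contact_force: [0.5, -0.4, -0.5]
opening: 0.0182
time: 26.07
tool_pos: [0.5862, 0.0734, 0.2844]
tool_rot: [-2.073, 1.571, 2.899]
contact_force: [0.3, 0.0, -1.0]
opening: 0.0182
```

```bash
python3 -m inch '0 0 -0.7 0 0.2;0 0 0 0 0.2'
```

```text
time: 26.23
tool_pos: [0.5862, 0.0734, 0.2837]
tool_rot: [-1.857, 1.571, 3.115]
contact_force: [0.0, 0.5, 0.3]
opening: 0.0184
```

```bash
python3 -m inch '0 0 -0.7 0 0.2;0 0 0 0 0.2'
```

```text
time: 26.4
tool_pos: [0.5862, 0.0734, 0.283]
tool_rot: [-1.818, 1.571, -3.129]
contact_force: [0.4, 0.3, 0.9]
opening: 0.0188
```

Tips at 105.0 mm, no contact yet.

```bash
python3 -m inch '0 0 -0.7 0 0.2;0 0 0 0 0.2'
```

```text
time: 26.57
tool_pos: [0.5863, 0.0734, 0.2823]
tool_rot: [-1.819, 1.571, -3.13]
contact_force: [-0.3, -0.4, 1.1]
opening: 0.0183
```

```bash
python3 -m inch '0 0 -0.7 0 0.2;0 0 0 0 0.2'
```

```text
time: 26.73
tool_pos: [0.5863, 0.0734, 0.2816]
tool_rot: [-1.748, 1.571, -3.059]
contact_force: [0.5, -0.5, 0.1]
opening: 0.018
```

```bash
python3 -m inch '0 0 -0.5 0 0.2;0 0 0 0 0.2'
```

```text
time: 26.9
tool_pos: [0.5863, 0.0734, 0.2815]
tool_rot: [1.222, 1.571, -0.089]
contact_force: [-1.2, 1.0, 1.4]
opening: 0.0184
```

```bash
python3 -m inch '0 0 -0.4 0 0.2;0 0 0 0 0.2';python3 -c "
from h import *
st()"
```

```text
time: 27.07
tool_pos: [0.5863, 0.0734, 0.2814]
tool_rot: [1.209, 1.57, -0.102]
contact_force: [-1.3, 0.0, 3.9]
opening: 0.0183
t27.07 pos [586.3  73.4 281.4] jaw 0.26 x [ 0.001 -0.    -1.   ] F [-1.3  0.   3.9] T [-0.11  0.35 -0.  ] open 18.3 q [-0.01  0.58  1.5  -0.    1.06 -0.27]
```

```bash
python3 -m inch '0 0 6 0 0.2;0 0 14 0 0.2;0 0 16 0 0.2;0 0 16 0 0.2;0 0 6 0 0.2;0 0 0 0 0.2'; python3 -m inch '17 17 0 0 0.2;17 18 0 0 0.2;0 0 -10 0 0.2;0 0 -14 0 0.2;0 0 -12 0 0.2;0 0 -8 0 0.2;0 0 0 0 0.2;0 0 0 0 0.2'; python3 -c "
from h import *
st();s=cam('side');save(s,'s18',(180,90,300,200),6)"
```

```text
time: 27.57
tool_pos: [0.5866, 0.0734, 0.3406]
tool_rot: [1.307, 1.567, -0.004]
contact_force: [0.3, 0.2, -0.3]
opening: 0.0186
time: 28.23
tool_pos: [0.62, 0.1082, 0.294]
tool_rot: [-1.759, 1.569, -3.07]
contact_force: [0.6, 0.9, -0.2]
opening: 0.0183
t28.23 pos [620.  108.2 294. ] jaw 0.2599 x [-0.002 -0.    -1.   ] F [ 0.6  0.9 -0.2] T [-0.08 -0.05  0.03] open 18.3 q [ 0.05  0.63  1.36 -0.    1.15 -0.21]
```

View pics/s18.png

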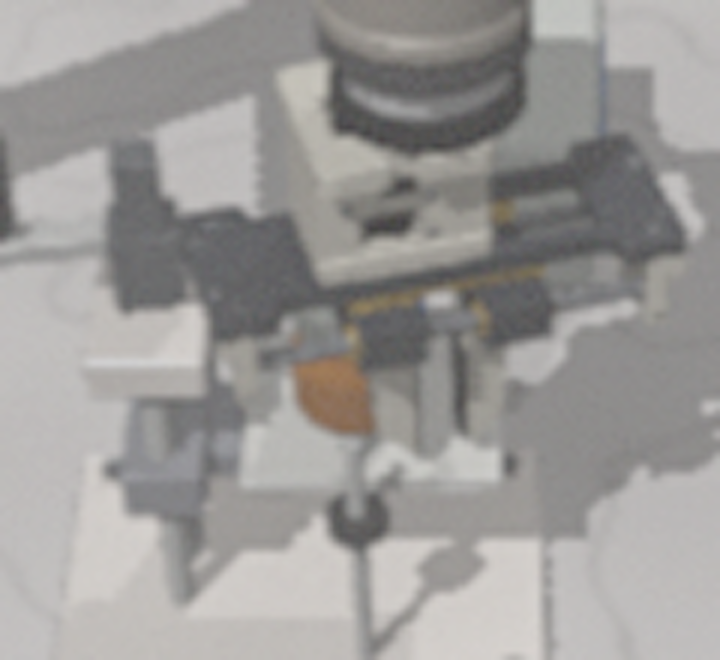

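```bash
python3 -m inch '10 -2 -4 0 0.2;0 0 -4 0 0.2;0 0 0 0 0.2;0 0 0 0 0.2'; python3 -m inch '0 0 -1 0 0.2;0 0 0 0 0.2';python3 -m inch '0 0 -1 0 0.2;0 0 0 0 0.2'
```

```text
time: 28.62
tool_pos: [0.63, 0.1064, 0.2869]
tool_rot: [-2.069, 1.571, 2.903]
contact_force: [0.5, 0.3, -0.1]
opening: 0.0185
time: 28.78
tool_pos: [0.63, 0.1065, 0.286]
tool_rot: [1.489, 1.571, 0.178]
contact_force: [0.6, -0.2, -0.4]
opening: 0.0184
time: 28.95
tool_pos: [0.6301, 0.1065, 0.2848]
tool_rot: [1.436, 1.571, 0.125]
contact_force: [0.4, 0.6, 0.2]
opening: 0.0184
```

```bash
python3 -m inch '0 0 -0.7 0 0.2;0 0 0 0 0.2'
```

```text
time: 29.12
tool_pos: [0.6302, 0.1064, 0.2841]
tool_rot: [-1.606, 1.571, -2.917]
contact_force: [-0.1, -0.2, 0.5]
opening: 0.0184
```

```bash
python3 -m inch '0 0 -0.7 0 0.2;0 0 0 0 0.2'
```

```text
time: 29.28
tool_pos: [0.6302, 0.1064, 0.2833]
tool_rot: [-1.536, 1.571, -2.847]
contact_force: [-0.5, 0.1, 0.0]
opening: 0.0185
```

```bash
python3 -m inch '0 0 -0.7 0 0.2;0 0 0 0 0.2'
```

```text
time: 29.45
tool_pos: [0.6302, 0.1064, 0.2826]
tool_rot: [-1.989, 1.571, 2.983]
contact_force: [0.6, 1.2, -0.5]
opening: 0.0184
```

```bash
python3 -m inch '0 0 -0.6 0 0.2;0 0 0 0 0.2'
```

```text
time: 29.62
tool_pos: [0.6302, 0.1064, 0.282]
tool_rot: [-1.814, 1.571, -3.125]
contact_force: [-0.6, 0.2, -0.3]
opening: 0.0184
```

```bash
python3 -m inch '0 0 -0.6 0 0.2;0 0 0 0 0.2'
```

```text
time: 29.78
tool_pos: [0.6303, 0.1064, 0.2814]
tool_rot: [-1.918, 1.571, 3.054]
contact_force: [-0.5, -0.6, -0.1]
opening: 0.0185
```

```bash
python3 -m inch '0 0 -0.6 0 0.2;0 0 0 0 0.2'
```

```text
time: 29.95
tool_pos: [0.6303, 0.1064, 0.2808]
tool_rot: [-1.637, 1.571, -2.948]
contact_force: [-0.0, -0.3, -0.7]
opening: 0.0183
```

```bash
python3 -m inch '0 0 -0.6 0 0.2;0 0 0 0 0.2'
```

```text
time: 30.12
tool_pos: [0.6303, 0.1064, 0.2807]
tool_rot: [1.317, 1.57, 0.007]
contact_force: [-1.3, 0.1, 2.3]
opening: 0.0183
```

Ring touched at TCP 281.5, platform at 280.7: the platform is about 0.8 mm low, roughly 24° of crank. Going back to the knob.

```bash
python3 -m inch '0 0 8 0 0.2;0 0 30 0 0.2;0 0 35 0 0.2;0 0 35 0 0.2;0 0 35 0 0.2;0 0 35 0 0.2;0 0 14 0 0.3;0 0 0 0 0.5'; python3 -m inch '-30 5 0 0.07 0.5;-35 6 0 0.08 0.5;-35 6 0 0.08 0.5;-35 6 0 0.08 0.5;-35 6 0 0.08 0.5;-18 4.5 0 0 0.5;0 0 0 0 0.5;0 0 0 0 0.5'; python3 -c "
from h import *
st()
s=cam('side');save(s,'s19',(130,60,290,190),5)"
```

```text
time: 30.78
tool_pos: [0.63, 0.1064, 0.4781]
tool_rot: [1.363, 1.561, 0.052]
contact_force: [-0.6, 0.6, 1.3]
opening: 0.0274
time: 31.45
tool_pos: [0.4416, 0.1401, 0.4724]
tool_rot: [0.866, 1.57, -0.054]
contact_force: [0.6, 0.4, -0.8]
opening: 0.0461
t31.45 pos [441.6 140.1 472.4] jaw 0.6507 x [ 0. -0. -1.] F [ 0.6  0.4 -0.8] T [-0.05 -0.04  0.03] open 46.1 q [ 0.14  0.18  1.56 -0.    1.4  -0.51]
```

View pics/s19.png

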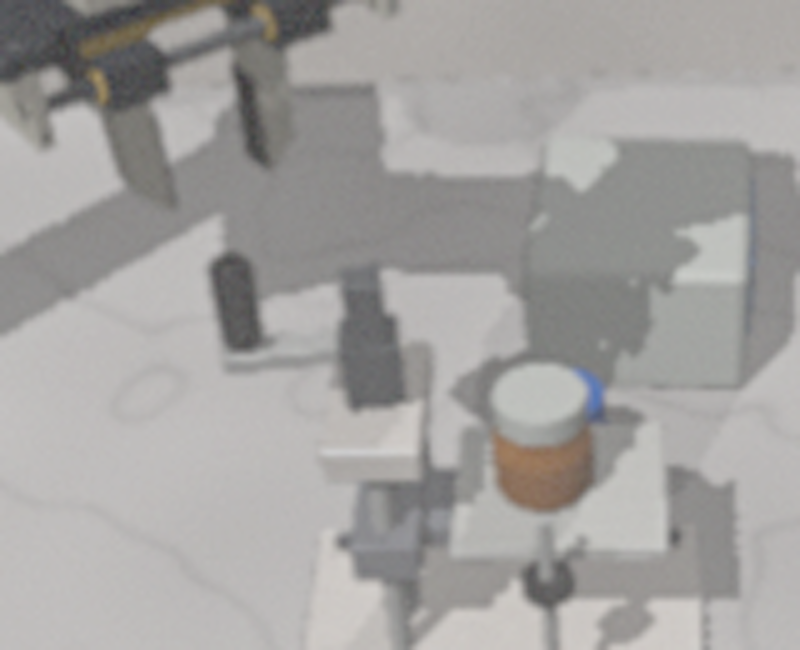

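```bash
python3 -m inch '0 0 -20 0 0.5;0 0 -20 0 0.5;0 0 -15 0 0.5;0 0 -13 0 0.5;0 0 -7 0 0.5;0 0 -3 0 0.5;0 0 0 0 0.5'; python3 -c "
from h import *
st()"
```

```text
time: 32.08
tool_pos: [0.4429, 0.1397, 0.3936]
tool_rot: [-2.099, 1.569, -3.02]
contact_force: [0.3, -1.0, -1.2]
opening: 0.0458
t32.08 pos [442.9 139.7 393.6] jaw 0.6494 x [-0.001 -0.    -1.   ] F [ 0.3 -1.  -1.2] T [-0.05  0.06  0.  ] open 45.8 q [ 0.14  0.24  1.7   0.    1.2  -0.51]
```

```bash
python3 -m inch '0 0 0 0 0.3;0 0 0 0 0.2;0 0 0 0 0.1;0 0 0 0 0;0 0 0 0 0;0 0 0 0 0;0 0 0 0 0' 10; python3 -c "
from h import *
st()"; python3 -m inch '-0.7 6 0 0 0;0.4 6.3 0 0 0;1.1 6.2 0 0 0;0 0 0 0 0;0 0 0 0 0'; python3 -c "
from h import *
o,R=st();p=o['tool_pos']*1000-[501.7,145.3,0];print(np.degrees(np.arctan2(p[1],p[0])),np.hypot(p[0],p[1]))"
```

```text
time: 32.67
tool_pos: [0.4421, 0.1398, 0.3947]
tool_rot: [0.441, 1.571, -0.48]
contact_force: [-3.3, -0.9, 4.6]
opening: 0.0216
t32.67 pos [442.1 139.8 394.7] jaw 0.6501 x [ 0. -0. -1.] F [-3.3 -0.9  4.6] T [-0.28  0.37  0.04] open 21.6 q [ 0.14  0.24  1.7  -0.    1.2  -0.51]
time: 33.08
tool_pos: [0.4431, 0.1591, 0.3945]
tool_rot: [1.786, 1.57, 0.866]
contact_force: [-0.2, 0.4, 3.9]
opening: 0.0214
t33.08 pos [443.1 159.1 394.5] jaw 0.651 x [ 0.001  0.001 -1.   ] F [-0.2  0.4  3.9] T [-0.01  0.12 -0.01] open 21.4 q [ 0.18  0.25  1.68  0.    1.21 -0.47]
166.71516727387035 60.16601818811386
```

```bash
python3 -m inch '0 0 0.3 0 0.3;0 0 0 0 0.5;0 0 0 0 0.5;0 0 0 0 0.5'; python3 -m inch '0 0 15 0 0.5;0 0 25 0 0.5;0 0 30 0 0.5;0 0 8 0 0.4;30 -8.5 0 -0.07 0.3;35 -10 0 -0.08 0.2;35 -10 0 -0.08 0.2;35 -10 0 -0.08 0.2';  python3 -m inch '35 -9.5 0 -0.081 0.2;17 -5 0 0 0.2;0 0 -25 0 0.2;0 0 -30 0 0.2;0 0 -35 0 0.2;0 0 -30 0 0.2;0 0 -15 0 0.2;0 0 0 0 0.2'; python3 -m inch '0 0 0 0 0.2;0 0 0 0 0.2'; python3 -c "
from h import *
st();s=cam('side');save(s,'s20',(160,80,300,200),5)"
```

```text
time: 33.42
tool_pos: [0.4431, 0.1583, 0.3944]
tool_rot: [-2.504, 1.57, 2.858]
contact_force: [-0.0, 1.4, -0.4]
opening: 0.0425
time: 34.08
tool_pos: [0.5793, 0.1193, 0.4724]
tool_rot: [1.946, 1.571, 0.711]
contact_force: [-0.5, 0.7, 0.1]
opening: 0.0197
time: 34.75
tool_pos: [0.6291, 0.1051, 0.3324]
tool_rot: [-1.786, 1.562, -3.098]
contact_force: [0.3, 0.3, 0.2]
opening: 0.0182
time: 34.92
tool_pos: [0.6305, 0.1054, 0.339]
tool_rot: [1.375, 1.568, 0.063]
contact_force: [0.8, 0.4, 0.2]
opening: 0.0182
t34.92 pos [630.5 105.4 339. ] jaw 0.2589 x [ 0.002  0.    -1.   ] F [0.8 0.4 0.2] T [-0.04  0.07 -0.04] open 18.2 q [ 0.05  0.6   1.28  0.    1.26 -0.21]
```

View pics/s20.png

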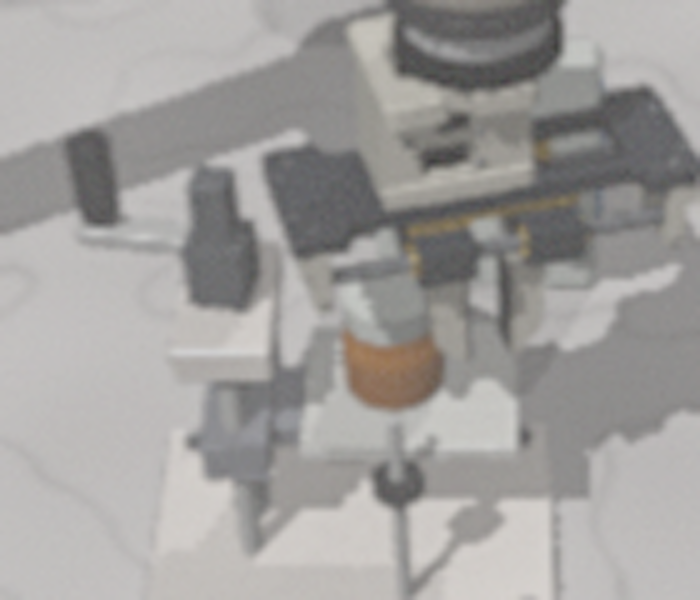

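```bash
python3 -m inch '0 0.5 -15 0 0.2;0 0 -18 0 0.2;0 0 -14 0 0.2;0 0 -5 0 0.2;0 0 0 0 0.2;0 0 0 0 0.2'; python3 -c "
from h import *
st()"
```

```text
time: 35.47
tool_pos: [0.6305, 0.1059, 0.287]
tool_rot: [1.378, 1.569, 0.066]
contact_force: [0.4, -0.5, 0.6]
opening: 0.0186
t35.47 pos [630.5 105.9 287. ] jaw 0.259 x [ 0.002  0.    -1.   ] F [ 0.4 -0.5  0.6] T [-0.08  0.04 -0.03] open 18.6 q [ 0.05  0.65  1.34  0.    1.15 -0.21]
```

```bash
python3 -m inch '0 0 -2 0 0.2;0 0 0 0 0.2';python3 -m inch '0 0 -1.2 0 0.2;0 0 0 0 0.2';python3 -m inch '0 0 -0.6 0 0.2;0 0 0 0 0.2'
```

```text
time: 35.63
tool_pos: [0.6303, 0.1059, 0.2847]
tool_rot: [1.355, 1.569, 0.044]
contact_force: [0.4, 0.2, -0.7]
opening: 0.0185
time: 35.8
tool_pos: [0.6301, 0.1059, 0.2828]
tool_rot: [1.376, 1.57, 0.064]
contact_force: [0.0, 0.2, -0.6]
opening: 0.0185
time: 35.97
tool_pos: [0.6301, 0.1059, 0.2819]
tool_rot: [1.573, 1.571, 0.262]
contact_force: [-0.3, -0.1, 0.2]
opening: 0.0182
```

```bash
python3 -m inch '0 0 -0.5 0 0.2;0 0 0 0 0.2'
```

```text
time: 36.13
tool_pos: [0.6301, 0.1059, 0.2813]
tool_rot: [1.555, 1.571, 0.243]
contact_force: [0.4, -0.7, 0.4]
opening: 0.0182
```

```bash
python3 -m inch '0 0 -0.5 0 0.2;0 0 0 0 0.2'
```

```text
time: 36.3
tool_pos: [0.6301, 0.1059, 0.2813]
tool_rot: [1.275, 1.57, -0.036]
contact_force: [-2.2, -0.2, 3.2]
opening: 0.0181
```

The platform now touches at 281.3 against 281.5 for the ring, about 0.2 mm low and not past it. Retreating.

```bash
python3 -m inch '0 0 8 0 0.2;0 0 30 0 0.2;0 0 35 0 0.2;0 0 35 0 0.2;0 0 35 0 0.2;0 0 35 0 0.2;0 0 14 0 0.2;0 0 0 0 0.2'; python3 -m inch '-15 -35 0 0 0.2;-15 -35 0 0 0.2;-15 -35 0 0 0.2;-15 -35 0 0 0.2;-15 -35 0 0 0.2;-15 -35 0 0 0.2;0 0 0 0 0.2;0 0 0 0 0.2'
python3 - <<'E'
from h import *
st();s=cam('side');t=cam('top');save(s,'s21',None,1.5);save(t,'t21',None,1.5);sv(s,'s22',(170,100,270,190),7)
E
```

```text
time: 36.97
tool_pos: [0.6299, 0.1059, 0.4784]
tool_rot: [1.36, 1.561, 0.048]
contact_force: [0.6, 0.3, 0.5]
opening: 0.0181
time: 37.63
tool_pos: [0.5394, -0.1058, 0.4722]
tool_rot: [-2.306, 1.57, 2.661]
contact_force: [0.0, 0.5, 0.9]
opening: 0.0186
t37.63 pos [ 539.4 -105.8  472.2] jaw 0.2552 x [-0.001  0.001 -1.   ] F [0.  0.5 0.9] T [-0.03 -0.   -0.02] open 18.6 q [-0.33  0.35  1.33  0.    1.47 -0.59]
```

View pics/s22.png

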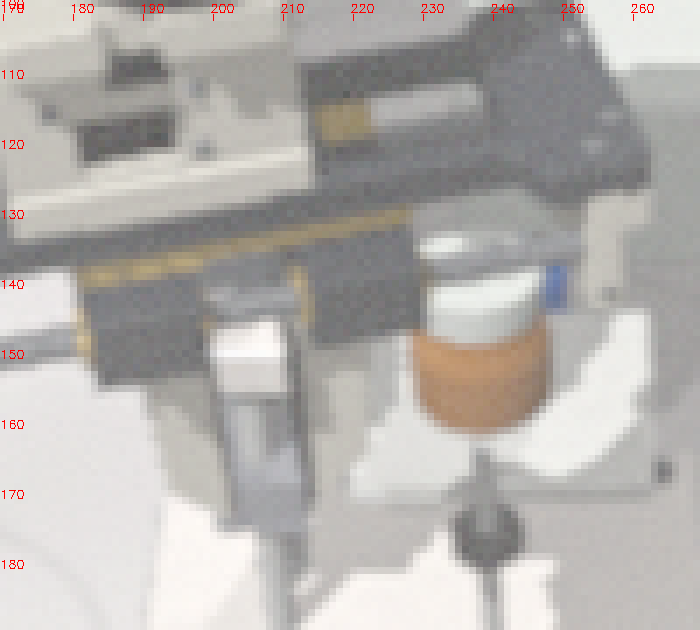

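View pics/t21.png

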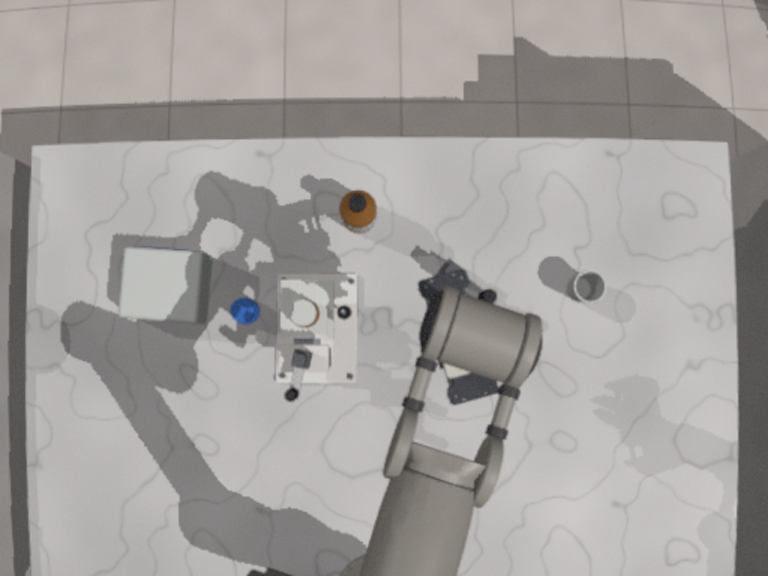

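The top view shows the crank on the shaft (knob at 1.5x px 291,394), the jar on the platform, the large crank, reagent bottle, beaker, meter and blue jar where they were, and the arm clear.

```bash
python3 -c "
from cell import workorder
print(workorder.hand_in())"
```

```text
the job is handed in; nothing more can be done
None
```

The crank is home on the shaft, the platform is wound up to about 0.2 mm below the top of the ring, and the job is handed in at about 38 s.

- **Fitting:** I gripped the small crank (60 mm arm) by its boss and lowered it gently onto the shaft. The square happened to line up, so no turning was needed. It met the collar exactly at the home height, with the hub's underside at 168 mm, at about 4 N.
- **Winding:** I carried the knob about 2.9 turns clockwise and released it. A further 18° followed after checking the height. Side forces during winding stayed under about 8 N.
- **Height check:** The camera estimates of what was left to wind disagreed, anywhere from 0 to 3 mm. So I felt both surfaces lightly with the fingertips, at about 2–4 N. The tool stopped at 281.5 mm on the ring and at 280.7 mm on the platform before the last 18°. Afterwards the platform read 281.3 mm, just under the ring and not past it, to about ±0.2 mm.
- **Last pictures:** The crank was still on the shaft, the jar was standing on the platform, the things around were in place and the arm was clear. In the last side view the gripper hid the crank, so that check rests on the top view and an earlier side view.

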